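Uncouple the washer paddle and spread the stoppers to dry

ROBOT

A 7-joint arm with a two-finger parallel gripper is mounted at the origin on the work surface. World frame = base frame: x ahead of the robot, y to its left, z up, the work surface at z = 0. Lengths are in m, angles in rad, forces in N, time in s.
With the tool pointing down it reaches from about 0.35 to 0.9 m from the base axis. Payload 8.1 kg.
Tool frame: the origin (TCP) lies where the fingers leave the gripper's body, on its centre line; the fingertips stand 66 mm ahead of it and the grasp point (between the pads) lies 47 mm ahead of it (grip_point_offset is the distance from the TCP to the grasp point, in m); z points along the fingers, y is the direction in which the jaws open and shut (so a half turn about z gives the same grasp; the last joint's range is limited). The gripper opens to 92 mm and grips with 3 to 60 N. Pads are 19 mm wide; open, the fingers measure 130 mm over their backs; the gripper's body (75 mm by 190 mm) begins 47 mm behind the grasp point.
Start: joints at [-1.228, 0.434, 0.025, 1.573, -0.012, 1.134, -0.075], TCP at [0.27, 0.564, 0.292] pointing down, gripper open.
Joint ranges: [-2.62, 2.62], [-0.44, 2.09], [-1.27, 1.32], [0.08, 2.57], [-1.32, 4.46], [0.12, 2], [-2.74, 2.74]. Speed limits (rad/s): [2.22, 2.22, 3.01, 3.01, 3.14, 3.14, 3.14].

INTERFACE

Orientations are given as [roll, pitch, yaw] about the fixed x, y, z axes, in that order (R = Rz(yaw) Ry(pitch) Rx(roll)).
In Python, from rig import sense, snapshot, camera_info, job_done, grip_point_offset gives the robot as it stands.
- The arm moves only by the shell command python3 -m crank 'ROWS' [OPENING]. ROWS is JSON, a list of rows, each a list of 2 entries, a list of its own where there are three numbers: the shift along the tool's x, y, z in cm, then the turn about the tool's z in rad. In form: [[[x, y, z], roll], ...]. A call has exactly 5 rows; each row is the pose to reach, as a shift and turn from the pose commanded when the call began, along the tool's axes at that moment; what a row does not reach only later rows make up. A row lasts 1/12 s, in which the tool goes at most 41.7 mm and 7.16 degrees, less where a joint would pass 70% of its speed; a pose out of reach is approached as far as the arm can. A call with a gripper value outside its range is refused whole. OPENING is the closure in counts, from 0 (fully open) to 255 (shut), set as the call begins (- or left out, the last holds). The fingers move at their own pace and stop on an object; the grip force is fixed at half the most. Time passes only in rows, so rows that repeat a pose let the fingers close, or fill a call up. It gives the time, the measured TCP pose, the force and the opening at its end, in the units of the state.
- sense(): the state, without advancing time (a new reading comes with each control period).
- snapshot(name): name is "side" or "top"; returns the picture (400x640x3 uint8, blue, green, red); there is no depth.
- camera_info(name): a dict with "vertical_fov" (degrees; the focal length in pixels is half the picture's height over the tangent of half this angle, whatever the lens; pixels are square), "cx", "cy" (the principal point, pixels), "k1" (the pictures are not rectified: a ray, as slopes to the right and down, at radius r is drawn at 1 + k1 r^2 times it, then the intrinsics apply), "cam_to_world" (4x4, takes a point from camera to world coordinates). Camera axes: x right, y up, looking along -z (the intrinsics and any distortion apply to the point x, -y, -z); pixel columns grow to the right and rows downward; lengths in m; the calibration is good to about 2 mm. A picture is of the moment at which its call begins. camera_info takes no time and is no camera call.
- job_done(): hands the job in, once; it reports no verdict.
The state is a dict: "clock": time; "qpos": joint angles; "qd": joint speeds; "effort": joint torques, N m; "position": TCP position; "orientation": TCP orientation; "contact_force": force on the tool from outside, world axes, zero at the start; "wrist_torque": the same for the moment, N m; "width": finger opening in m.
Only numpy, scipy, OpenCV 4.12 (cv2) and the standard library are available. Lean on these libraries where they do the work, as an engineer would, in place of code of your own. Each camera call takes 0.05 s, during which the arm holds its last target.

TASK

Take the paddle out of the washer drive's quick coupler - pull the sprung collar back towards the housing so that the paddle comes free, then draw it straight out - and lay it lengthways inside its grey rest. Spread all the white stoppers - the heap in the drying tray and any one left on the bench beside it - over the drying tray in one even layer, none on top of another or on the rim, with at least 20 mm of clear space between any two. Leave everything else standing where it is.

Things in the scene. Friction and masses are not known exactly. Their poses are not given: they have to be found in the camera images.
- mouth (a point): Centre of the mouth of the quick coupler of a small washer drive (white housing, 150 x 150 mm, 190 mm high, fixed). The coupler is a horizontal barrel, axis 150 mm above the table, with a square bore; z is up and the axis lies along y: the socket opens towards this frame's -y, the housing's front face is 88 mm behind the mouth (+y). The housing stays put.
- collar_center (a point): Centre of the sprung aluminium collar: a round sleeve of 52 mm outer diameter and 34 mm long round the barrel, on the coupler's axis, 27 mm behind the mouth (+y) at rest. Axes as at the mouth. It can be pinched across its diameter from above; in front of it, from 10 mm behind the mouth outwards, and behind it nothing is in the way for the fingers.
- collar (a joint): How far the collar is pulled back towards the housing (m, along the mouth's +y): 0 at rest, stop 0.014; 4 to 10 N. At rest the latch holds the paddle fast. At 0.007 to 0.010 it lets go and an inner spring pushes the paddle out 25 to 30 mm, where it stays hanging in the bore, the blade drooping up to 5 degrees; the collar may then spring back and will not catch it again.
- paddle_grip (a point): Centre of the paddle's grip block, plastic, 30 mm wide (x), 45 mm long (y), 30 mm high (z). Paddle, 0.15 to 0.31 kg, balanced near the block: a steel spigot 18 mm square runs from the block along +y, 78 mm long, and a flat steel blade 90 mm long, 60 mm wide and 8 mm thick along -y, both on the block's axis. In the coupler the spigot's last 58 mm are inside the bore, the block's centre is 43 mm in front of the mouth and the blade is level.
- spigot_end (a point): End of the paddle's spigot, 100 mm from the block's centre along +y. Axes as the paddle's.
- blade_end (a point): Far end of the paddle's blade, 112 mm from the block's centre along -y. Axes as the paddle's.
- tray: Steel drying tray, fixed, outside 290 (x) x 350 mm (y), rim 22 mm high, walls and floor 5 mm thick. Origin: centre of its underside, on the table.
- rest: Grey shallow rest for the paddle, fixed, outside 270 (x) x 114 mm (y), rim 16 mm high, walls and floor 5 mm. Origin: centre of its underside, on the table. The paddle lies in it lengthways (along x), blade either way.
- s1 (a point): White plastic jar stopper, about 70 g: a disc of 60 mm diameter and 20 mm thick with a knob of 26 mm diameter and 28 mm high on it, 48 mm in all. This point is on its axis, half-way up (24 mm above its underside when upright); z runs towards the knob. It lies on top of the heap at the start.
- s2 (a point): White plastic jar stopper, about 70 g: a disc of 60 mm diameter and 20 mm thick with a knob of 26 mm diameter and 28 mm high on it, 48 mm in all. This point is on its axis, half-way up (24 mm above its underside when upright); z runs towards the knob.
- s3 (a point): White plastic jar stopper, about 70 g: a disc of 60 mm diameter and 20 mm thick with a knob of 26 mm diameter and 28 mm high on it, 48 mm in all. This point is on its axis, half-way up (24 mm above its underside when upright); z runs towards the knob.
- s4 (a point): White plastic jar stopper, about 70 g: a disc of 60 mm diameter and 20 mm thick with a knob of 26 mm diameter and 28 mm high on it, 48 mm in all. This point is on its axis, half-way up (24 mm above its underside when upright); z runs towards the knob.
- s5 (a point): White plastic jar stopper, about 70 g: a disc of 60 mm diameter and 20 mm thick with a knob of 26 mm diameter and 28 mm high on it, 48 mm in all. This point is on its axis, half-way up (24 mm above its underside when upright); z runs towards the knob. It may be absent.
- s6 (a point): White plastic jar stopper, about 70 g: a disc of 60 mm diameter and 20 mm thick with a knob of 26 mm diameter and 28 mm high on it, 48 mm in all. This point is on its axis, half-way up (24 mm above its underside when upright); z runs towards the knob. It may be absent.
- s7 (a point): White plastic jar stopper, about 70 g: a disc of 60 mm diameter and 20 mm thick with a knob of 26 mm diameter and 28 mm high on it, 48 mm in all. This point is on its axis, half-way up (24 mm above its underside when upright); z runs towards the knob. It may be absent.
- s8 (a point): White plastic jar stopper, about 70 g: a disc of 60 mm diameter and 20 mm thick with a knob of 26 mm diameter and 28 mm high on it, 48 mm in all. This point is on its axis, half-way up (24 mm above its underside when upright); z runs towards the knob. It stands on the table beside the tray at the start; it may be absent.
- beaker: Glass beaker, 72 mm diameter, 95 mm high, a bystander to be left alone. Origin: centre of its underside.
- jar: Amber jar, 76 mm diameter, 90 mm high, a bystander to be left alone. Origin: centre of its underside.
- brush_block: Wooden block, 50 x 90 mm, 30 mm high, a bystander to be left alone. Origin: centre of its underside.
There are look-alikes about, which are no part of the job. What is shaped like the part that bears s7 but blue or green is not meant.

How it is judged:
By the outcome, as a careful person would: the job done as asked, in the order asked, and still so for the second after the job is handed in, with the robot touching nothing.
Of stopper_5, stopper_6, stopper_7, stopper_8 only 2 to 4 are there at a start; the rules pass over those that are not, and their reading is None.
At some moment in a run one of stopper_2, stopper_3, stopper_4 may be knocked a few centimetres aside while the robot is not near it.
Once in a run the grip may slacken for a moment while it holds something.
It also fails if it takes over 210 s, if anything falls off the work surface, if the arm or the gripper's body presses on something with over 40 N, if the wrist force passes 120 N, or if a joint passes its speed limit or range.

## Working session

There is one attempt and no reset: what is moved stays moved. The work goes in short steps, Python scripts to look and compute and a shell command to move; the robot and the scene stay as the last step left them, time stands still between calls to the robot, and variables do not carry over. Pictures are saved under pics/ and viewed, and the job is handed in when it is done.

```bash
ls -la; mkdir -p pics
python3 - <<'E'
from rig import sense, snapshot, camera_info, grip_point_offset
import cv2
s=sense();print(s,grip_point_offset)
for n in("side","top"):
    print(n,camera_info(n)); cv2.imwrite(f"pics/{n}0.png",snapshot(n))
E
```

```text
total 12
drwxr-xr-x  3 agent agent 4096 Dec  6 23:19 .
drwxr-xr-x 23 root  root  4096 Dec  6 23:19 ..
drwxr-xr-x  2 agent agent 4096 Dec  6 23:19 pics
{'clock': 0.0, 'qpos': array([-1.22761601,  0.43520465,  0.02497122,  1.57411144, -0.01161954,
        1.13399184, -0.07509878]), 'qd': array([ 1.45648743e-03,  7.57011232e-05, -1.05699917e-03, -4.01980571e-04,
        7.31291096e-04,  1.58402092e-03,  8.77879519e-04]), 'effort': array([-3.54185613e-04, -6.67838573e+01,  9.84919667e-01, -3.14473557e+01,
       -6.05607172e-02,  4.25156776e-02,  1.57961535e-04]), 'position': array([0.26933523, 0.5635283 , 0.2914507 ]), 'orientation': array([-3.14002743e+00,  1.23863831e-04,  2.69573700e+00]), 'contact_force': array([-0.18820282,  1.15454396,  0.38390594]), 'wrist_torque': array([0.00714993, 0.02261959, 0.01397784]), 'width': 0.09186431198498608} 0.0467
side {'vertical_fov': 43.696923901249086, 'cx': 322.10303807413015, 'cy': 202.93164923062574, 'k1': -0.030403071840245093, 'cam_to_world': array([[-0.97274539,  0.18865521, -0.13481695,  0.36986859],
       [-0.23133185, -0.74977079,  0.61994302,  0.79311052],
       [ 0.01587367,  0.63423417,  0.77297804,  1.10088627],
       [ 0.        ,  0.        ,  0.        ,  1.        ]])}
top {'vertical_fov': 46.60009498241281, 'cx': 310.9546979365285, 'cy': 195.7700298919794, 'k1': -0.10568730740185696, 'cam_to_world': array([[-2.17829226e-02,  9.81975050e-01, -1.87751178e-01,
         3.03268993e-01],
       [-9.99751389e-01, -2.22893867e-02, -5.86491613e-04,
        -8.62011407e-03],
       [-4.76077872e-03,  1.87691725e-01,  9.82216448e-01,
         1.46477591e+00],
       [ 0.00000000e+00,  0.00000000e+00,  0.00000000e+00,
         1.00000000e+00]])}
```

View pics/side0.png

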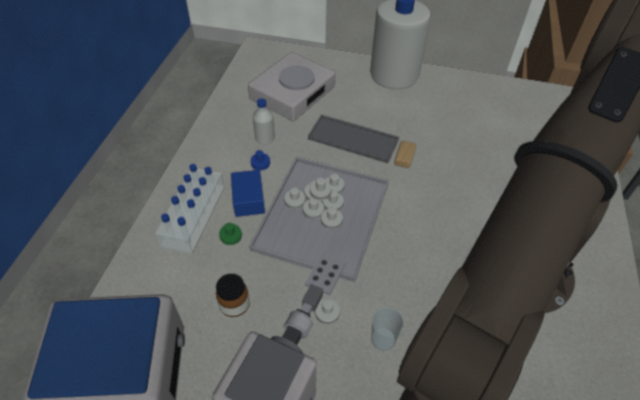

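View pics/top0.png

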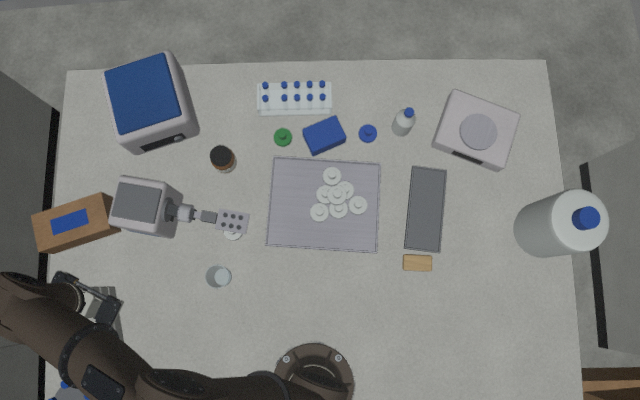

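```bash
cat > h.py <<'E'
import numpy as np, cv2
from rig import sense, snapshot, camera_info
from scipy.optimize import least_squares
from scipy.spatial.transform import Rotation as R
C={n:camera_info(n) for n in("side","top")}
def K(n):
    c=C[n];f=200/np.tan(np.radians(c["vertical_fov"]/2));return f,c["cx"],c["cy"],c["k1"],np.array(c["cam_to_world"])
def proj(n,P):
    f,cx,cy,k,M=K(n);P=np.atleast_2d(P)
    p=(P-M[:3,3])@M[:3,:3]
    s=np.c_[p[:,0]/-p[:,2],-p[:,1]/-p[:,2]];r2=(s**2).sum(1,keepdims=True)
    return s*(1+k*r2)*f+[cx,cy]
def ray(n,uv):
    f,cx,cy,k,M=K(n);d=(np.array(uv,float)-[cx,cy])/f;s=d.copy()
    for _ in range(30): s=d/(1+k*(s@s))
    v=M[:3,:3]@np.array([s[0],-s[1],-1]);return M[:3,3],v
def onz(n,uv,z):
    o,v=ray(n,uv);return o+v*(z-o[2])/v[2]
def tri(a,b): # side, top
    A=[];B=[]
    for n,uv in(("side",a),("top",b)):
        o,v=ray(n,uv);v=v/np.linalg.norm(v);Q=np.eye(3)-np.outer(v,v);A.append(Q);B.append(Q@o)
    x=np.linalg.solve(sum(A),sum(B));return x,[np.round(proj("side",x)[0]-a,1),np.round(proj("top",x)[0]-b,1)]
def crop(im,x0,y0,x1,y1,s,name):
    c=cv2.resize(im[y0:y1,x0:x1],None,fx=s,fy=s,interpolation=cv2.INTER_CUBIC);cv2.imwrite("pics/"+name,c)
E
python3 - <<'E'
from h import *
a=cv2.imread("pics/side0.png");b=cv2.imread("pics/top0.png")
crop(a,230,150,400,290,4.5,"s_tray.png");crop(b,255,150,395,260,5.5,"t_tray.png")
crop(a,215,250,415,400,4,"s_pad.png");crop(b,100,165,260,295,5,"t_pad.png")
E
```

```text
(no output)
```

View pics/s_tray.png

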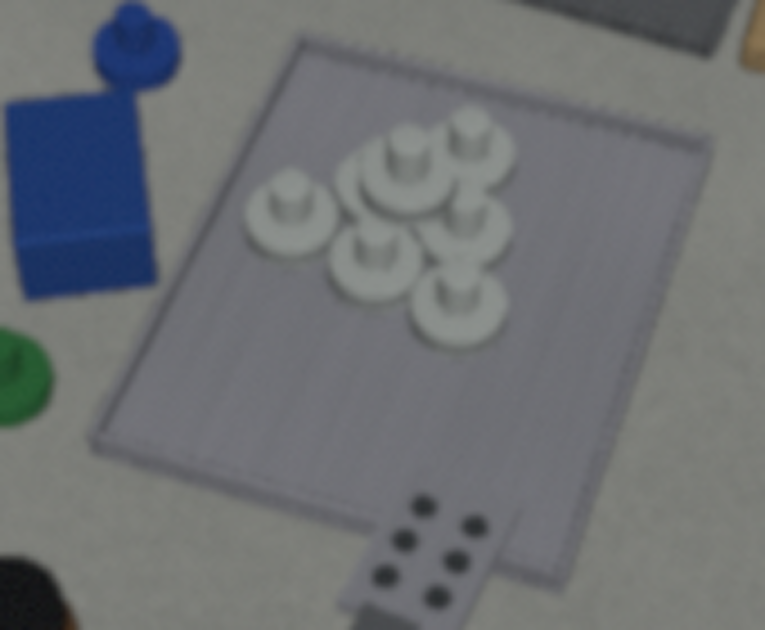

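View pics/t_tray.png

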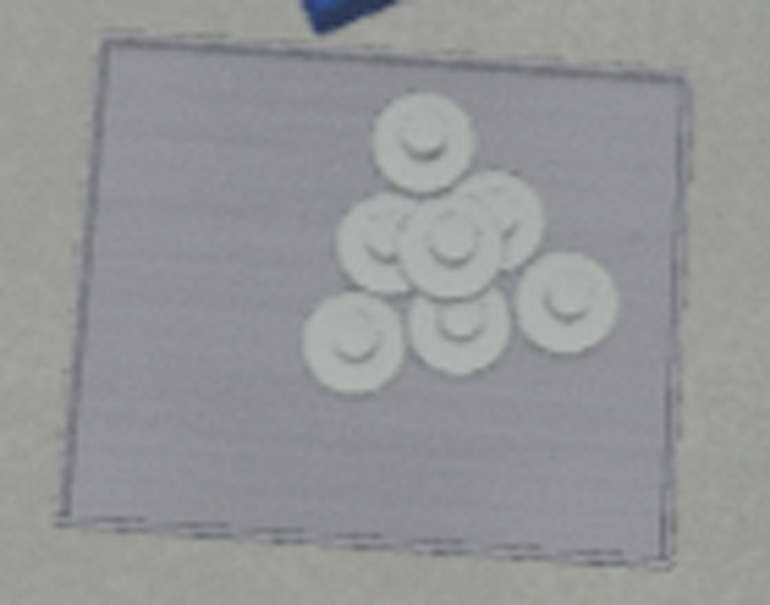

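View pics/s_pad.png

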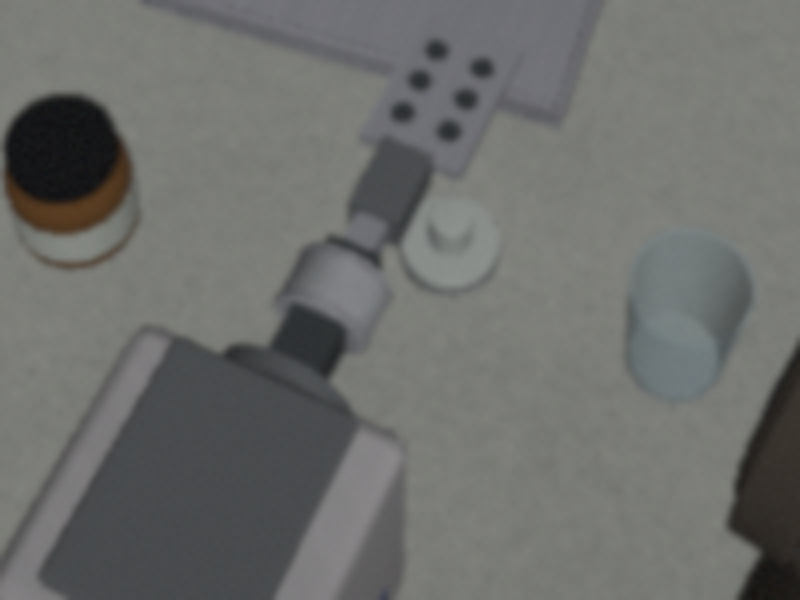

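View pics/t_pad.png

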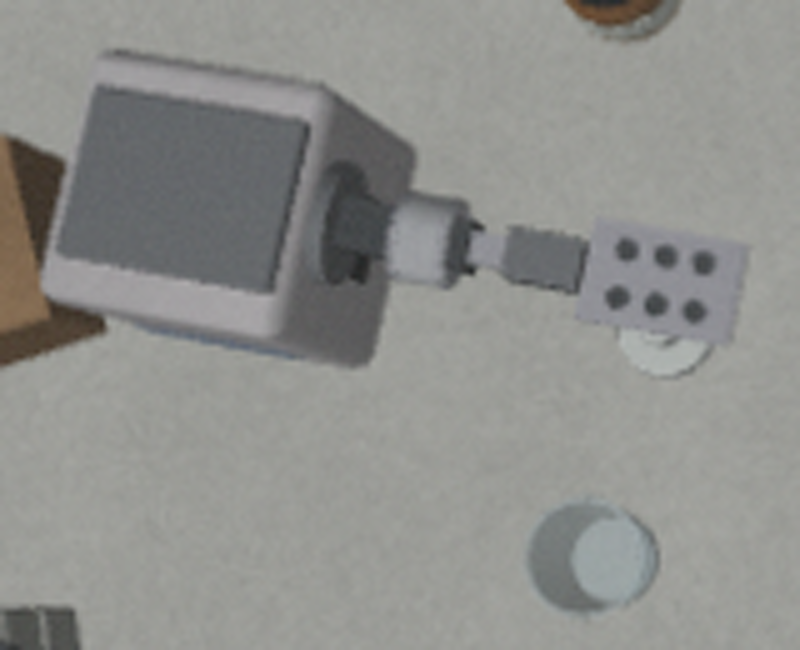

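```bash
cat > fit0.py <<'E'
from h import *
def T(p,L): # p x,y,yaw
    c,s=np.cos(p[2]),np.sin(p[2]);L=np.array(L,float)
    return np.c_[p[0]+c*L[:,0]-s*L[:,1],p[1]+s*L[:,0]+c*L[:,1],L[:,2]]
def fit(L,obs,p0):
    # obs list (cam, idx, uv)
    f=lambda p:np.concatenate([proj(c,T(p,[L[i]]))[0]-uv for c,i,uv in obs])
    r=least_squares(f,p0,loss="soft_l1");return r.x,np.round(r.fun.reshape(-1,2),1)
t=lambda o,s:(lambda u,v:np.array([o[0]+u/s,o[1]+v/s]))
tt=t((255,150),5.5);st=t((230,150),4.5);tp=t((100,165),5);sp=t((215,250),4)
W,H,z=.145,.175,.022
L=[(W,H,z),(W,-H,z),(-W,-H,z),(-W,H,z)]
obs=[("top",0,tt(103,38)),("top",1,tt(690,72)),("top",2,tt(672,568)),("top",3,tt(57,525)),
("side",0,st(92,440)),("side",1,st(302,38)),("side",2,st(714,140)),("side",3,st(562,582))]
print("tray",fit(L,obs,[.55,0,0]))
# mouth frame: block centre y=-.043
bl=[(-.015,-.0205,.165),(.015,-.0205,.165),(.015,-.0655,.165),(-.015,-.0655,.165),
    (.03,-.0655,.154),(.03,-.1555,.154),(-.03,-.1555,.154),(-.03,-.0655,.154)]
obs=[("top",1,tp(510,228)),("top",2,tp(588,238)),("top",3,tp(580,293)),("top",0,tp(503,284)),
("top",4,tp(598,218)),("top",5,tp(750,243)),("top",6,tp(735,343)),("top",7,tp(578,318)),
("side",4,sp(360,135)),("side",7,sp(460,178)),("side",2,sp(378,140)),("side",3,sp(432,155))]
print("mouth",fit(bl,obs,[.5,.35,0]))
W,H,z=.135,.057,.016
L=[(W,H,z),(W,-H,z),(-W,-H,z),(-W,H,z)]
obs=[("top",0,(412,166)),("top",1,(447,169)),("top",2,(440,252)),("top",3,(404,249))]
print("rest",fit(L,obs,[.55,-.3,0]))
for n,uv in(("s8 side",(sp(450,215))),):
    print(n,onz("side",uv,.048))
print("s8 disc side",onz("side",sp(450,247),.02))
for nm,uv in dict(a=(425,133),b=(388,233),c=(505,218),top=(455,235),d=(353,335),e=(463,315),f=(568,293)).items():
    print(nm,np.round(onz("top",tt(*uv),.053 if nm!="top" else .073),3))
# side/ top triangulation of knobs
for nm,a,b in(("a",(292,180),(425,133)),("top",(408,138),(455,235)),("f",(470,120),(568,293)),("d",(460,275),(353,335))):
    print(nm,tri(st(*a),tt(*b)))
E
python3 fit0.py
```

```text
tray (array([ 0.54989464, -0.04504268, -0.09101317]), array([[-2.1, -0.3],
       [-0.2,  0.8],
       [-0.9,  1.1],
       [-1.6,  1.2],
       [-1.8, -1.7],
       [-1.4, -2.7],
       [ 0.1, -1.7],
       [ 0.6, -1.6]]))
mouth (array([ 0.50307766,  0.32734492, -0.16462951]), array([[-0.3,  0.4],
       [-0.5,  0.7],
       [-0.8,  0. ],
       [-0.8, -0.5],
       [-0.8,  0.1],
       [-0.5, -0.4],
       [-1. ,  0.2],
       [-0.5,  0.7],
       [-0.9, -2.4],
       [-0.4, -3.5],
       [ 0.9, -3.9],
       [ 0.3, -2.8]]))
rest (array([ 0.53135414, -0.37209647, -0.15027365]), array([[-0.1, -0.8],
       [-0.4,  0.7],
       [ 0.2,  0.8],
       [ 0.3, -0.6]]))
s8 side [0.4704666  0.24313613 0.048     ]
s8 disc side [0.46837892 0.24915637 0.02      ]
a [ 0.64  -0.076  0.053]
b [ 0.583 -0.053  0.053]
c [ 0.59  -0.119  0.053]
top [ 0.577 -0.09   0.073]
d [ 0.525 -0.032  0.053]
e [ 0.535 -0.094  0.053]
f [ 0.546 -0.153  0.053]
a (array([ 0.63890946, -0.07595254,  0.05104494]), [array([-0.6, -0.2]), array([0. , 0.6])])
top (array([ 0.56972394, -0.08841929,  0.09567505]), [array([-0.9, -0.3]), array([0. , 0.9])])
f (array([ 0.54422134, -0.15363263,  0.04924396]), [array([-0.9, -0.3]), array([0. , 0.8])])
d (array([ 0.52347698, -0.0321032 ,  0.0460988 ]), [array([-1. , -0.3]), array([0. , 0.9])])
```

```bash
sed -i 's/o\[0\]+u\/s,o\[1\]+v\/s/o[0]+(u+.5)\/s-.5,o[1]+(v+.5)\/s-.5/' fit0.py
cat >> fit0.py <<'E'
print("collar top", onz("top",tp(430,243),.15), "side",onz("side",sp(335,290),.15))
E
python3 fit0.py | grep -v "^\["
cat > go.py <<'E'
import sys; from h import *
def plan(x,y,z,yaw):
    s=sense();p=s["position"];Rm=R.from_euler("xyz",s["orientation"]).as_matrix()
    tcp=np.array([x,y,z+.0467]); d=Rm.T@(tcp-p)*100
    dy=(yaw-s["orientation"][2]+np.pi/2)%np.pi-np.pi/2
    print("clock %.2f"%s["clock"],"grasp pt",np.round(p-[0,0,.0467],4),"rpy",np.round(s["orientation"],3),"w %.4f"%s["width"],"F",np.round(s["contact_force"],1),"q",np.round(s["qpos"],2))
    print("shift cm",np.round(d,2),"turn",round(-dy,3),"alt",round(-dy-np.pi,3) if dy<0 else round(-dy+np.pi,3))
if len(sys.argv)>1: plan(*map(float,sys.argv[1:5]))
E
python3 go.py .5075 .354 .245 1.406
```

```text
tray (array([ 0.55108916, -0.04439986, -0.09056837]), array([[-1.9, -0.2],
       [-0.1,  0.8],
       [-0.7,  1.1],
       [-1.4,  1.3],
       [-1.9, -1.2],
       [-1.5, -2.2],
       [ 0.1, -1.2],
       [ 0.5, -1.1]]))
mouth (array([ 0.50393787,  0.32835944, -0.16348046]), array([[-0.3,  0.5],
       [-0.5,  0.7],
       [-0.7,  0.1],
       [-0.8, -0.4],
       [-0.8,  0.2],
       [-0.5, -0.4],
       [-0.9,  0.3],
       [-0.5,  0.8],
       [-1. , -1.8],
       [-0.5, -2.9],
       [ 0.8, -3.2],
       [ 0.1, -2.1]]))
rest (array([ 0.53135414, -0.37209647, -0.15027365]), array([[-0.1, -0.8],
       [-0.4,  0.7],
       [ 0.2,  0.8],
       [ 0.3, -0.6]]))
s8 side [0.47154121 0.24239327 0.048     ]
s8 disc side [0.46946763 0.24841233 0.02      ]
a [ 0.642 -0.075  0.053]
b [ 0.584 -0.052  0.053]
c [ 0.591 -0.118  0.053]
top [ 0.578 -0.089  0.073]
d [ 0.526 -0.031  0.053]
e [ 0.536 -0.093  0.053]
f [ 0.548 -0.152  0.053]
a (array([ 0.63954965, -0.07457374,  0.05405121]), [array([-0.6, -0.2]), array([0. , 0.6])])
top (array([ 0.57048622, -0.08707132,  0.09847831]), [array([-0.9, -0.3]), array([0. , 0.9])])
f (array([ 0.54507254, -0.15211451,  0.0522443 ]), [array([-0.9, -0.3]), array([0. , 0.8])])
d (array([ 0.52433843, -0.03082608,  0.04907181]), [array([-1. , -0.3]), array([0. , 0.9])])
collar top [0.51156021 0.35528311 0.15      ] side [0.50960163 0.35192868 0.15      ]
clock 0.10 grasp pt [0.2694 0.5636 0.2448] rpy [-3.14   0.     2.696] w 0.0919 F [ 1.   0.5 -0.6] q [-1.23  0.44  0.02  1.57 -0.01  1.13 -0.08]
shift cm [-30.52  -8.64  -0.  ] turn 1.29 alt -1.852
```

Candidates. Stoppers: white heap in the tray (top 332–358, 176–213; side 295–340, 180–217), white one on the bench (top 232,236; side 327,310); blue (top 368,133) and green (283,137) stoppers are look-alikes and not meant. Collar: light sleeve on the coupler barrel (top 186,213), chosen, as the round disc on the white device (478,131) is not a coupler. Rest: dark grey shallow box (425,209). The close crops above confirm these: 7 stoppers in the heap, with one on top, plus 1 on the bench.

```bash
python3 -m crank '[[[-4,-1,0],0.12],[[-8,-2,0],0.24],[[-12,-3,0],0.36],[[-15,-4,0],0.48],[[-18,-5,0],0.6]]' 0; python3 go.py .5105 .3545 .245 1.406
```

```text
clock: 0.52
position: [0.4118, 0.4392, 0.292]
orientation: [-3.141, 0.001, 2.089]
contact_force: [0.5, 0.5, 0.5]
width: 0.0917
clock 0.52 grasp pt [0.4118 0.4392 0.2453] rpy [-3.141e+00  1.000e-03  2.089e+00] w 0.0917 F [0.5 0.5 0.5] q [-1.05  0.4   0.2   1.64 -0.09  1.11 -0.31]
shift cm [-12.25   4.38   0.03] turn 0.683 alt -2.459
```

```bash
python3 -m crank '[[[-3,1,0],0.12],[[-6,2,0],0.24],[[-9,3,0],0.36],[[-11,4,0],0.48],[[-12.2,4.4,0],0.6]]'; python3 -m crank '[[[0,0,0],0.08],[[0,0,0],0.08],[[0,0,0],0.08],[[0,0,0],0.08],[[0,0,0],0.08]]';  python3 go.py .5105 .3545 .245 1.406
python3 - <<'E'
from h import *
a=snapshot("side");b=snapshot("top")
crop(a,215,200,415,400,3.5,"s1.png");crop(b,100,145,260,275,5,"t1.png")
E
```

```text
clock: 0.93
position: [0.5122, 0.3546, 0.2921]
orientation: [3.14, 0.001, 1.486]
contact_force: [-0.3, 0.4, -0.8]
width: 0.0915
clock: 1.35
position: [0.509, 0.3583, 0.2922]
orientation: [-3.141, -0.0, 1.419]
contact_force: [-0.1, 0.5, -0.1]
width: 0.0916
clock 1.35 grasp pt [0.509  0.3583 0.2455] rpy [-3.141 -0.     1.419] w 0.0916 F [-0.1  0.5 -0.1] q [-0.96  0.44  0.39  1.6  -0.18  1.13 -0.68]
shift cm [-0.35  0.21  0.04] turn 0.013 alt -3.129
```

View pics/s1.png

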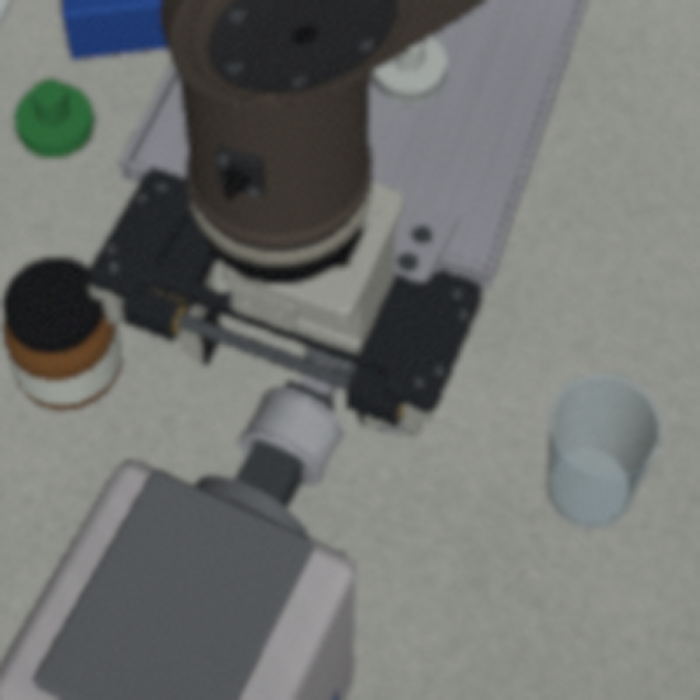

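View pics/t1.png

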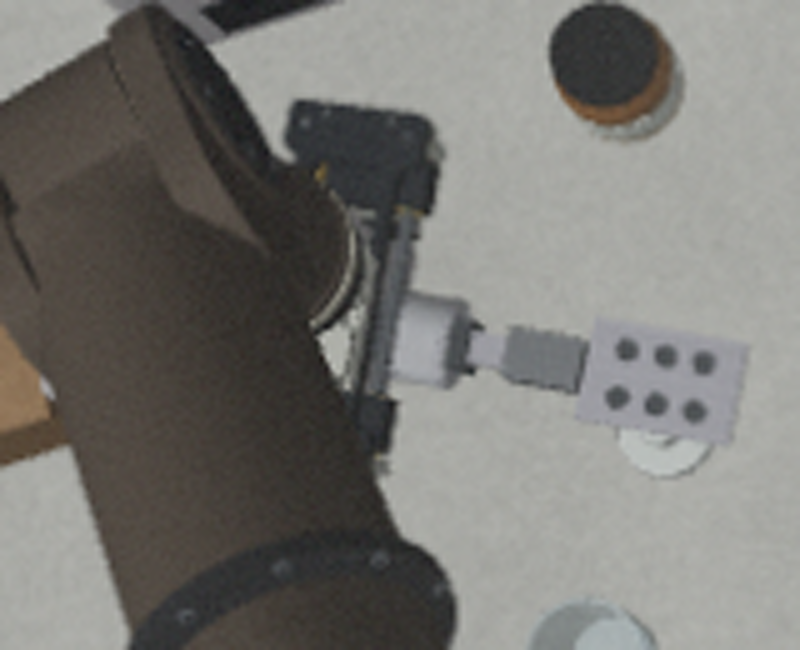

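Side crop: fingers straddle the collar (crop 290,430), s8 at top (430,360). Top crop: collar at (430,340), right of the gripper bar. The view is consistent, so I descend.

```bash
python3 -m crank '[[[-0.3,0.2,2],0.01],[[-0.3,0.2,4],0.01],[[-0.3,0.2,5],0.01],[[-0.3,0.2,6],0.01],[[-0.3,0.2,6],0.01]]'; python3 -m crank '[[[0,0,1],0],[[0,0,2],0],[[0,0,3],0],[[0,0,3],0],[[0,0,3],0]]' 0;  python3 go.py .5105 .3545 .155 1.406
python3 - <<'E'
from h import *
a=snapshot("side");b=snapshot("top")
crop(a,215,200,415,400,3.5,"s2.png")
E
```

```text
clock: 1.87
position: [0.5102, 0.3542, 0.2304]
orientation: [-3.14, 0.002, 1.407]
contact_force: [0.7, -1.2, -0.0]
width: 0.0918
clock: 2.28
position: [0.5108, 0.3542, 0.2016]
orientation: [-3.141, 0.001, 1.406]
contact_force: [0.3, -0.6, -0.3]
width: 0.0918
clock 2.28 grasp pt [0.5108 0.3542 0.1549] rpy [-3.141e+00  1.000e-03  1.406e+00] w 0.0918 F [ 0.3 -0.6 -0.3] q [-0.94  0.53  0.36  1.71 -0.22  0.95 -0.66]
shift cm [ 0.03 -0.03 -0.01] turn -0.0 alt 3.141
```

View pics/s2.png

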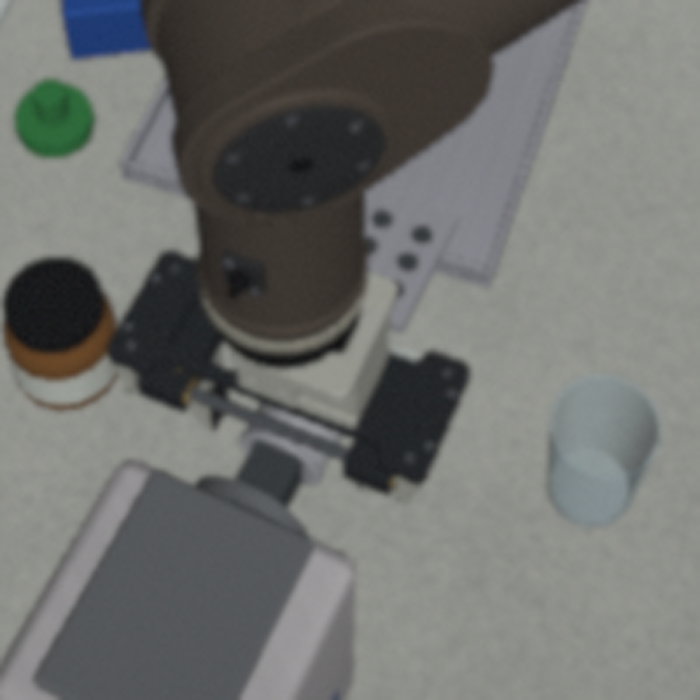

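The fingers straddle the collar (crop 285,440). I close them.

```bash
python3 -m crank '[[[0,0,0],0],[[0,0,0],0],[[0,0,0],0],[[0,0,0],0],[[0,0,0],0]]' 255;python3 -m crank '[[[0,0,0],0],[[0,0,0],0],[[0,0,0],0],[[0,0,0],0],[[0,0,0],0]]' ;  python3 go.py .5105 .3545 .155 1.406
```

```text
clock: 2.8
position: [0.5111, 0.3544, 0.2024]
orientation: [3.141, -0.0, 1.406]
contact_force: [0.5, -0.3, 0.5]
width: 0.0629
clock: 3.22
position: [0.5106, 0.3545, 0.2023]
orientation: [-3.141, 0.0, 1.406]
contact_force: [-3.9, -0.2, 3.1]
width: 0.0502
clock 3.22 grasp pt [0.5106 0.3545 0.1556] rpy [-3.141  0.     1.406] w 0.0502 F [-3.9 -0.2  3.1] q [-0.94  0.53  0.36  1.71 -0.22  0.95 -0.66]
shift cm [-0.   -0.01  0.06] turn -0.0 alt 3.141
```

```bash
python3 -m crank '[[[0.2,0,0],0],[[0.4,0,0],0],[[0.6,0,0],0],[[0.8,0,0],0],[[1.0,0,0],0]]' 255;python3 -m crank '[[[0.1,0,0],0],[[0.2,0,0],0],[[0.3,0,0],0],[[0.3,0,0],0],[[0.3,0,0],0]]' ;  python3 go.py .5105 .3545 .155 1.406
python3 - <<'E'
from h import *
b=snapshot("top")
crop(b,100,145,260,275,5,"t3.png")
E
```

```text
clock: 3.63
position: [0.5122, 0.3624, 0.2022]
orientation: [-3.14, 0.003, 1.405]
contact_force: [-5.5, -4.8, 5.4]
width: 0.0509
clock: 4.05
position: [0.5129, 0.3657, 0.2022]
orientation: [-3.14, 0.002, 1.405]
contact_force: [-5.1, -4.8, 6.5]
width: 0.0504
clock 4.05 grasp pt [0.5129 0.3657 0.1555] rpy [-3.140e+00  2.000e-03  1.405e+00] w 0.0504 F [-5.1 -4.8  6.5] q [-0.95  0.54  0.36  1.69 -0.22  0.96 -0.67]
shift cm [-1.15 -0.05  0.05] turn -0.001 alt 3.14
```

View pics/t3.png

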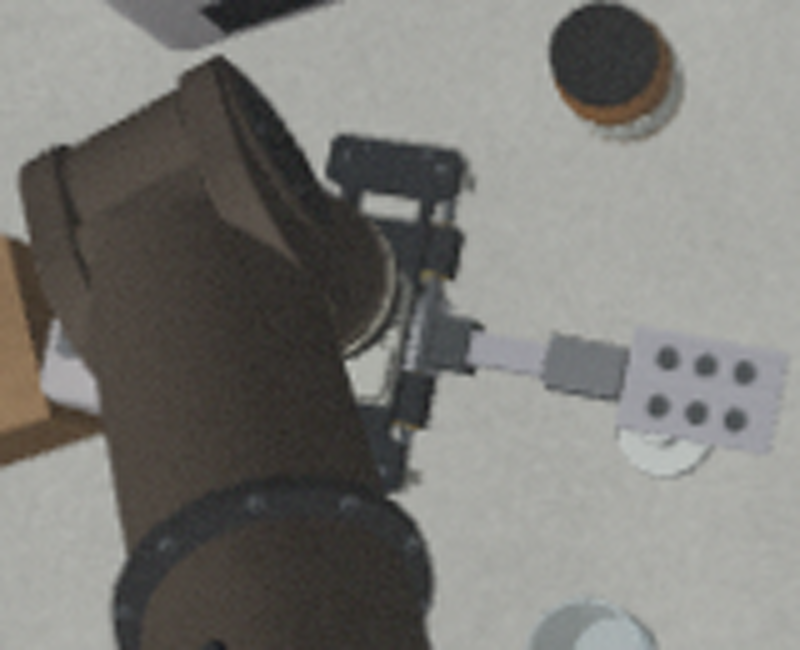

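The paddle has sprung out: the block moved from crop (545,358) to (586,365), about 25 mm. I ease the collar back, release it and rise.

```bash
python3 -m crank '[[[-0.3,0,0],0],[[-0.6,0,0],0],[[-0.9,0,0],0],[[-1.1,0,0],0],[[-1.1,0,0],0]]' 255;python3 -m crank '[[[0,0,0],0],[[0,0,0],0],[[0,0,0],0],[[0,0,0],0],[[0,0,0],0]]' 0; python3 -m crank '[[[0,0,0],0],[[0,0,0],0],[[0,0,-1],0],[[0,0,-3],0],[[0,0,-6],0]]' 0;python3 -m crank '[[[-1,0,0],0],[[-3,0,0],0],[[-4,0,0],0],[[-5,0,0],0],[[-5,0,0],0]]' 0;  python3 go.py .4923 .2585 .225 1.406
python3 - <<'E'
from h import *
b=snapshot("top");a=snapshot("side")
crop(b,100,145,260,275,5,"t4.png")
crop(a,215,200,415,400,3.5,"s4.png")
E
```

```text
clock: 4.52
position: [0.5114, 0.3588, 0.2023]
orientation: [3.141, -0.004, 1.407]
contact_force: [0.9, 8.5, -3.6]
width: 0.0506
clock: 4.93
position: [0.5116, 0.356, 0.2022]
orientation: [3.141, 0.0, 1.405]
contact_force: [-0.5, -0.6, 0.3]
width: 0.0793
clock: 5.35
position: [0.5103, 0.3557, 0.2613]
orientation: [-3.139, 0.004, 1.406]
contact_force: [0.1, 0.2, -0.3]
width: 0.0918
clock: 5.77
position: [0.5033, 0.3047, 0.2626]
orientation: [3.142, 0.001, 1.403]
contact_force: [0.5, 1.2, -0.2]
width: 0.0917
clock 5.77 grasp pt [0.5033 0.3047 0.2159] rpy [3.142e+00 1.000e-03 1.403e+00] w 0.0917 F [ 0.5  1.2 -0.2] q [-0.92  0.41  0.39  1.73 -0.18  1.04 -0.63]
shift cm [-4.74 -0.31 -0.91] turn -0.003 alt 3.139
```

View pics/t4.png

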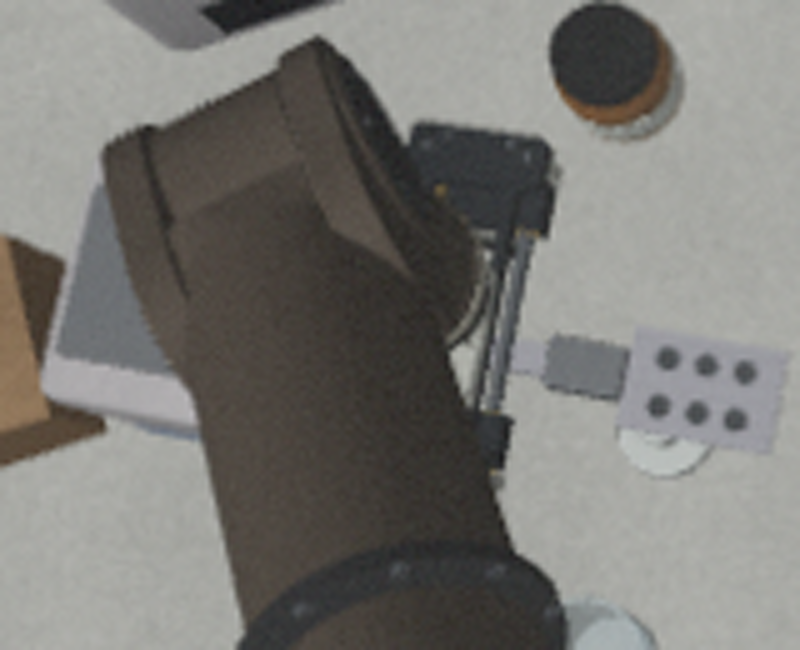

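View pics/s4.png

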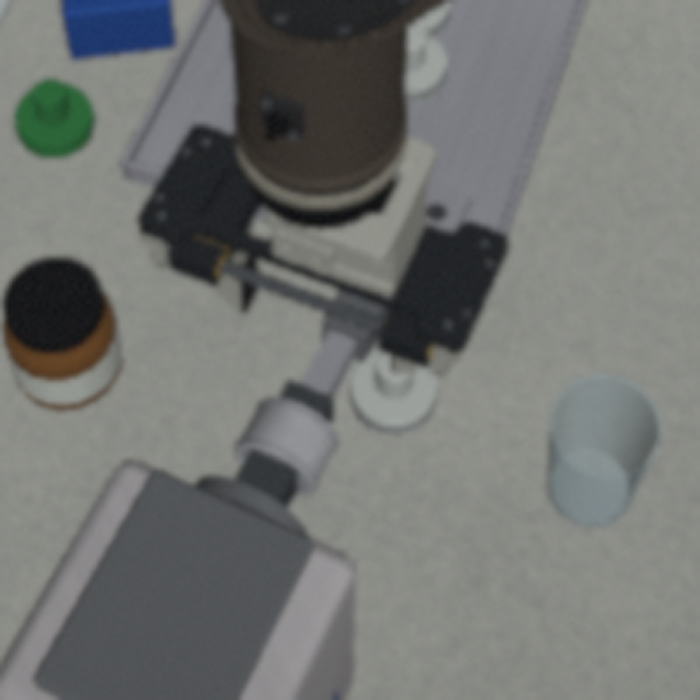

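Run:
```python
from h import *
for o,uv,z in(((100,165),(545,261),.165),((100,145),(588,367),.165),((100,145),(588,367),.162)):
    print(onz("top",np.array([o[0]+(uv[0]+.5)/5-.5,o[1]+(uv[1]+.5)/5-.5]),z))
m=np.array([.5045,.3284]);
for d in(.043,.068,.071): print(d,m-d*np.array([.1635,.9865]))
```

```text
[0.49746302 0.28444122 0.165     ]
[0.49351654 0.25969607 0.165     ]
[0.49395565 0.26031537 0.162     ]
0.043 [0.4974695 0.2859805]
0.068 [0.493382 0.261318]
0.071 [0.4928915 0.2583585]
```

```bash
python3 go.py .4935 .260 .157 1.406
```

```text
clock 5.87 grasp pt [0.5032 0.3072 0.2156] rpy [-3.141 -0.     1.405] w 0.0919 F [-0.3 -0.4 -0.7] q [-0.92  0.41  0.39  1.73 -0.18  1.04 -0.63]
shift cm [-4.82 -0.18  5.86] turn -0.001 alt 3.141
```

```bash
python3 -m crank '[[[-2,0,0],0],[[-4,-0.2,0],0],[[-4.8,-0.2,0.5],0],[[-4.8,-0.2,2],0],[[-4.8,-0.2,4],0]]' 0;python3 -m crank '[[[0,0,1],0],[[0,0,1.8],0],[[0,0,1.8],0],[[0,0,1.8],0],[[0,0,1.8],0]]' 0; python3 go.py .4935 .260 .157 1.406;  python3 - <<'E'
from h import *
a=snapshot("side")
crop(a,215,200,415,400,3.5,"s5.png")
E
```

```text
clock: 6.28
position: [0.4942, 0.2609, 0.2228]
orientation: [3.139, -0.003, 1.405]
contact_force: [-0.1, 0.6, -0.3]
width: 0.0917
clock: 6.7
position: [0.4938, 0.2604, 0.2048]
orientation: [3.141, -0.001, 1.406]
contact_force: [0.8, 0.1, -0.2]
width: 0.0924
clock 6.70 grasp pt [0.4938 0.2604 0.1581] rpy [ 3.141e+00 -1.000e-03  1.406e+00] w 0.0924 F [ 0.8  0.1 -0.2] q [-0.86  0.43  0.38  1.87 -0.2   0.88 -0.55]
shift cm [-0.05 -0.02  0.11] turn -0.0 alt 3.141
```

View pics/s5.png

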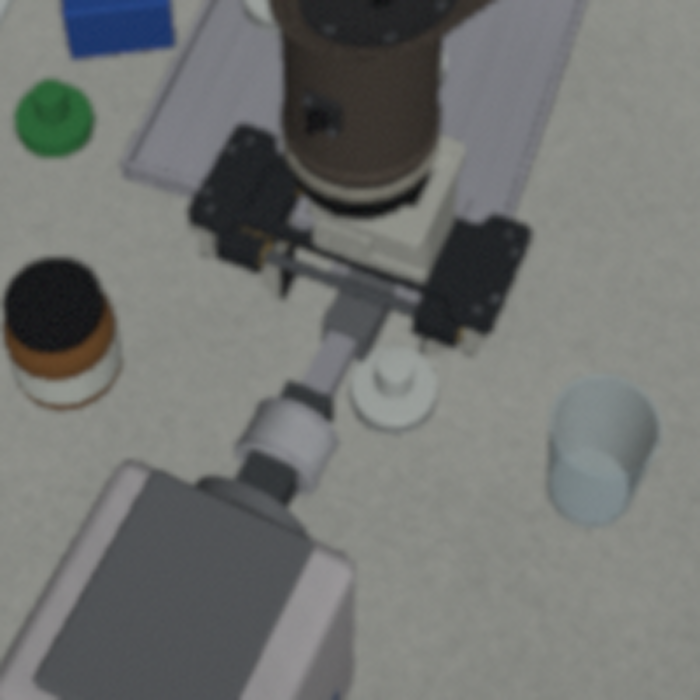

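The fingers straddle the block at crop (355,310). I close on it.

```bash
python3 -m crank '[[[0,0,0.1],0],[[0,0,0.1],0],[[0,0,0.1],0],[[0,0,0.1],0],[[0,0,0.1],0]]' 255;for i in 1; do python3 -m crank '[[[0,0,0],0],[[0,0,0],0],[[0,0,0],0],[[0,0,0],0],[[0,0,0],0]]'; done; python3 -m crank '[[[0,0,0],0],[[0,0,0],0],[[0,0,0],0],[[0,0,0],0],[[0,0,0],0]]'; python3 go.py .4935 .260 .157 1.406
```

```text
clock: 7.17
position: [0.4934, 0.26, 0.2034]
orientation: [3.141, -0.0, 1.406]
contact_force: [0.4, -0.2, 0.1]
width: 0.0632
clock: 7.58
position: [0.4931, 0.2599, 0.2031]
orientation: [-3.141, 0.0, 1.406]
contact_force: [2.5, -1.7, -0.5]
width: 0.0299
clock: 8.0
position: [0.4932, 0.2599, 0.2032]
orientation: [-3.141, 0.0, 1.406]
contact_force: [-1.3, -1.2, 0.1]
width: 0.0298
clock 8.00 grasp pt [0.4932 0.2599 0.1565] rpy [-3.141  0.     1.406] w 0.0298 F [-1.3 -1.2  0.1] q [-0.86  0.43  0.38  1.87 -0.2   0.88 -0.55]
shift cm [ 0.02  0.02 -0.05] turn -0.0 alt 3.141
```

```bash
python3 -m crank '[[[-0.6,0,0],0],[[-1.2,0,0],0],[[-1.8,0,0],0],[[-2.4,0,0],0],[[-3,0,0],0]]' 255; python3 -m crank '[[[-0.8,0,0],0],[[-1.6,0,0],0],[[-2.4,0,0],0],[[-3.2,0,0],0],[[-4,0,0],0]]'; python3 go.py .48 .19 .25 1.406;  python3 - <<'E'
from h import *
b=snapshot("top");a=snapshot("side")
crop(b,100,145,280,275,4,"t6.png")
crop(a,215,200,415,400,3.5,"s6.png")
E
```

```text
clock: 8.42
position: [0.4882, 0.2296, 0.2031]
orientation: [-3.141, 0.0, 1.405]
contact_force: [-0.6, 1.0, -2.7]
width: 0.0301
clock: 8.83
position: [0.4817, 0.19, 0.2033]
orientation: [3.142, -0.0, 1.405]
contact_force: [-0.1, 0.2, -2.2]
width: 0.0295
clock 8.83 grasp pt [0.4817 0.19   0.1566] rpy [ 3.142 -0.     1.405] w 0.0295 F [-0.1  0.2 -2.2] q [-0.78  0.37  0.39  1.97 -0.19  0.84 -0.45]
shift cm [-0.03 -0.17 -9.34] turn -0.001 alt 3.141
```

View pics/s6.png

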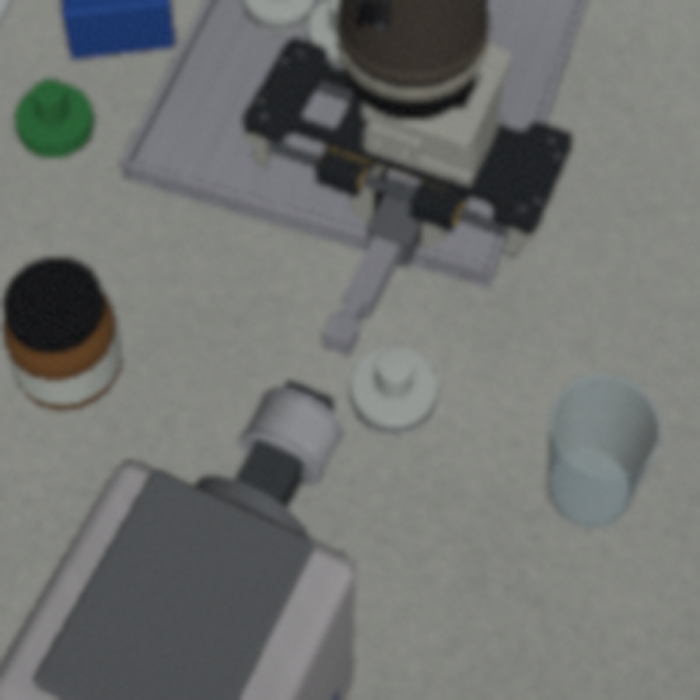

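Run:
```python
from h import *
a=cv2.imread("pics/side0.png");b=cv2.imread("pics/top0.png")
crop(a,290,100,430,180,5,"s_rest.png");crop(b,390,155,460,280,5,"t_rest.png")
```

```text
(no output)
```

View pics/s_rest.png

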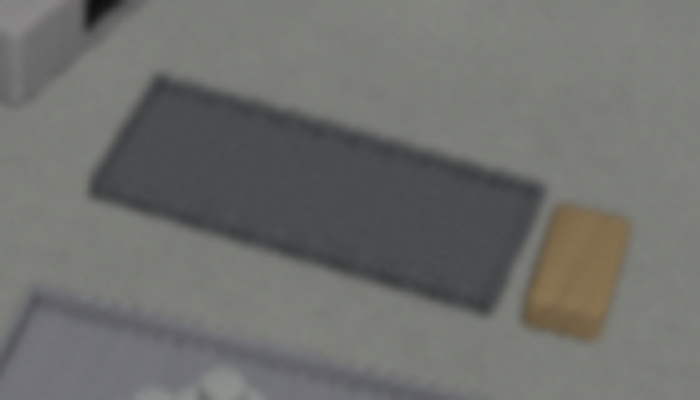

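View pics/t_rest.png

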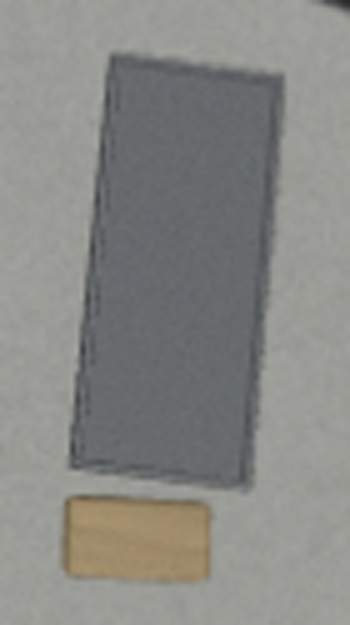

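```bash
python3 -m crank '[[[0,0,-1],0],[[0,0,-2],0],[[0,0,-3],0],[[0,0,-4],0],[[0,0,-4],0]]' 255; python3 go.py .537 -.372 .20 -.15
```

```text
clock: 9.35
position: [0.483, 0.1917, 0.2459]
orientation: [3.138, -0.003, 1.406]
contact_force: [1.0, 0.8, -3.0]
width: 0.0299
clock 9.35 grasp pt [0.483  0.1917 0.1992] rpy [ 3.138e+00 -3.000e-03  1.406e+00] w 0.0299 F [ 1.   0.8 -3. ] q [-0.8   0.32  0.41  1.92 -0.16  0.93 -0.48]
shift cm [-54.73  14.56  -0.18] turn 1.556 alt -1.585
```

```bash
cat > fit1.py <<'E'
import io,contextlib
with contextlib.redirect_stdout(io.StringIO()):
    from fit0 import *
q=t((390,155),5);w=t((290,100),5)
W,H,z=.135,.057,.016
L=[(W,H,z),(W,-H,z),(-W,-H,z),(-W,H,z)]
obs=[("top",0,q(110,55)),("top",1,q(283,77)),("top",2,q(247,488)),("top",3,q(70,468)),
("side",0,w(93,190)),("side",1,w(158,77)),("side",2,w(543,185)),("side",3,w(490,313))]
print(fit(L,obs[:4],[.55,-.3,0]));print(fit(L,obs,[.55,-.3,0]))
E
python3 fit1.py
python3 -m crank '[[[-4,1,0],0.12],[[-8,2,0],0.24],[[-12,3,0],0.36],[[-16,4,0],0.48],[[-19,5,0],0.6]]'; python3 go.py .536 -.372 .20 -.15
```

```text
(array([ 0.53138375, -0.37005023, -0.15636909]), array([[-0.1, -0.5],
       [ 0. , -0.2],
       [ 0.3,  0.7],
       [-0.2,  0. ]]))
(array([ 0.52939904, -0.36835835, -0.15897311]), array([[-0.5,  0.1],
       [-0.3,  0.5],
       [-0.3,  1.4],
       [-0.8,  0.6],
       [-2. , -2.1],
       [-1.1, -1.3],
       [ 0.3, -0.5],
       [ 0. , -2.4]]))
clock: 9.77
position: [0.4994, -0.008, 0.2437]
orientation: [3.141, -0.0, 0.798]
contact_force: [0.6, 0.2, -2.9]
width: 0.03
clock 9.77 grasp pt [ 0.4994 -0.008   0.197 ] rpy [ 3.141 -0.     0.798] w 0.0300 F [ 0.6  0.2 -2.9] q [-0.57  0.31  0.62  1.97 -0.22  0.92 -0.62]
shift cm [-23.51  28.03  -0.29] turn 0.948 alt -2.193
```

```bash
python3 -m crank '[[[-2.6,3.1,0],0.12],[[-5.2,6.2,0],0.24],[[-8,9.3,0],0.36],[[-10.5,12.4,0],0.48],[[-13,15.5,0],0.6]]'; python3 go.py .537 -.370 .20 -.157
```

```text
clock: 10.18
position: [0.5217, -0.2075, 0.2435]
orientation: [-3.141, -0.001, 0.201]
contact_force: [0.5, 0.3, -1.8]
width: 0.0297
clock 10.18 grasp pt [ 0.5217 -0.2075  0.1968] rpy [-3.141e+00 -1.000e-03  2.010e-01] w 0.0297 F [ 0.5  0.3 -1.8] q [-0.27  0.45  0.78  1.84 -0.37  1.   -0.71]
shift cm [-1.74 16.23 -0.32] turn 0.358 alt -2.784
```

```bash
python3 -m crank '[[[-0.4,3.5,0],0.12],[[-0.8,7,0],0.24],[[-1.2,10.5,0],0.36],[[-1.6,14,0],0.36],[[-1.7,16.2,0],0.36]]';python3 -m crank '[[[0,0,0],0],[[0,0,1],0],[[0,0,2],0],[[0,0,4],0],[[0,0,6],0]]'; python3 go.py .537 -.370 .031 -.157;python3 - <<'E'
from h import *
b=snapshot("top");a=snapshot("side")
crop(b,370,135,490,290,4.5,"t7.png")
crop(a,270,60,450,200,4.2,"s7.png")
E
```

```text
clock: 10.6
position: [0.5374, -0.3715, 0.2432]
orientation: [3.139, 0.0, -0.157]
contact_force: [0.5, -1.0, -2.0]
width: 0.0295
clock: 11.02
position: [0.5388, -0.3657, 0.1818]
orientation: [-3.14, -0.0, -0.152]
contact_force: [-0.3, 0.9, -3.8]
width: 0.03
clock 11.02 grasp pt [ 0.5388 -0.3657  0.1351] rpy [-3.14  -0.    -0.152] w 0.0300 F [-0.3  0.9 -3.8] q [ 0.03  0.68  0.78  1.67 -0.55  1.02 -0.72]
shift cm [-0.11  0.47 10.41] turn 0.005 alt -3.136
```

View pics/s7.png

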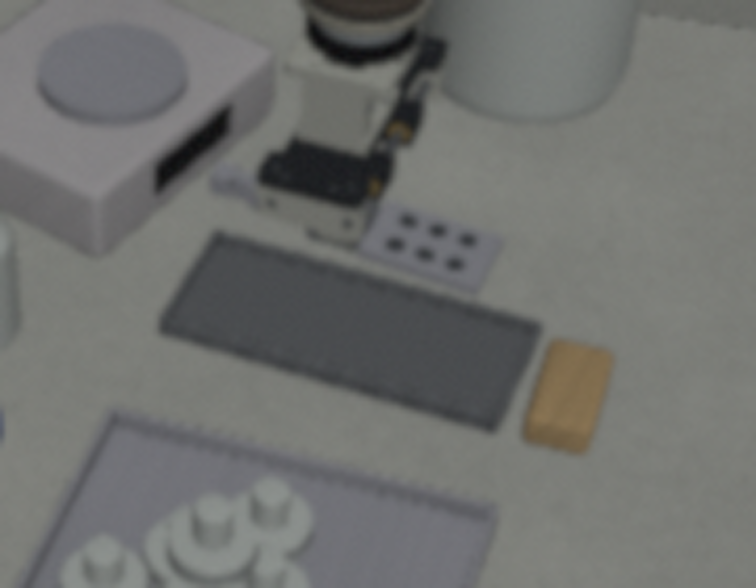

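View pics/t7.png

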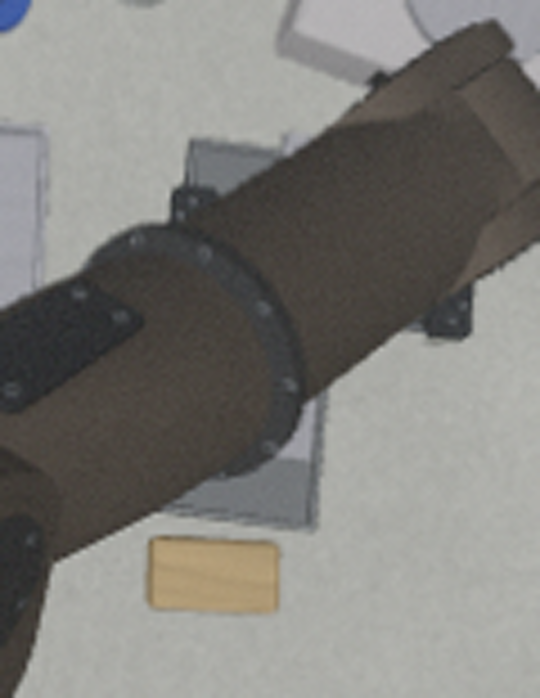

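```bash
python3 - <<'E'
from h import *
f=lambda u,v:np.array([270+(u+.5)/4.2-.5,60+(v+.5)/4.2-.5])
for uv in((505,240),(472,292),(360,247),(212,180)): print(onz("side",f(*uv),.13))
s=sense();p=s["position"];y=s["orientation"][2];x=np.array([np.cos(y),np.sin(y)])
print(p[:2]-.112*x, p[:2]+.1*x)
E
python3 go.py .537 -.370 .031 -.157
```

```text
[ 0.42146274 -0.35405593  0.13      ]
[ 0.4355644  -0.29483587  0.13      ]
[ 0.51884143 -0.32120904  0.13      ]
[ 0.63589868 -0.36594369  0.13      ]
[ 0.42662501 -0.34709259] [ 0.63618682 -0.37915266]
clock 11.12 grasp pt [ 0.5373 -0.364   0.1324] rpy [-3.137  0.006 -0.152] w 0.0299 F [-1.2  0.1 -3.7] q [ 0.03  0.69  0.78  1.67 -0.55  1.02 -0.72]
shift cm [ 0.12  0.64 10.13] turn 0.005 alt -3.136
```

```bash
python3 -m crank '[[[0.1,0.6,2],0],[[0.1,0.6,4],0],[[0.1,0.6,6],0],[[0.1,0.6,7],0],[[0.1,0.6,8],0]]';python3 -m crank '[[[0,0,0],0],[[0,0,0],0],[[0,0,0],0],[[0,0,0],0],[[0,0,0],0]]'; python3 go.py .537 -.370 .031 -.157
```

```text
clock: 11.53
position: [0.5386, -0.3728, 0.1027]
orientation: [-3.141, 0.0, -0.153]
contact_force: [-0.1, -0.1, -2.3]
width: 0.0299
clock: 11.95
position: [0.5386, -0.3743, 0.1042]
orientation: [3.141, -0.001, -0.154]
contact_force: [-0.4, 0.3, -3.0]
width: 0.0298
clock 11.95 grasp pt [ 0.5386 -0.3743  0.0575] rpy [ 3.141e+00 -1.000e-03 -1.540e-01] w 0.0298 F [-0.4  0.3 -3. ] q [ 0.09  0.78  0.71  1.71 -0.63  0.89 -0.66]
shift cm [-0.23 -0.4   2.65] turn 0.003 alt -3.139
```

Run:
```python
from h import *
b=snapshot("top");a=snapshot("side")
crop(a,270,60,450,200,4.2,"s8.png")
```

```text
(no output)
```

View pics/s8.png

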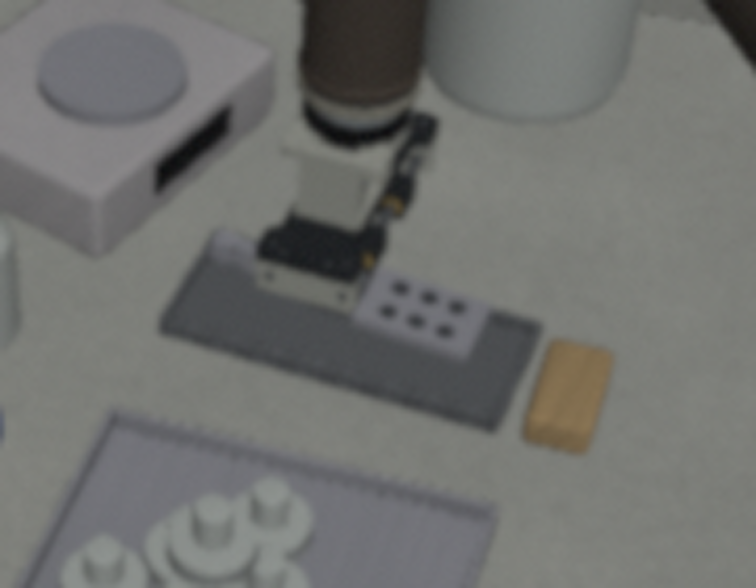

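```bash
python3 -m crank '[[[-0.1,-0.4,0.4],0],[[-0.2,-0.8,0.8],0],[[-0.2,-0.8,1.2],0],[[-0.2,-0.8,1.6],0],[[-0.2,-0.8,2],0]]';python3 -m crank '[[[0,0,0.2],0],[[0,0,0.4],0],[[0,0,0.6],0],[[0,0,0.6],0],[[0,0,0.6],0]]'; python3 go.py .537 -.368 .029 -.157
```

```text
clock: 12.47
position: [0.5374, -0.3655, 0.0826]
orientation: [-3.141, 0.0, -0.154]
contact_force: [-0.1, -0.3, -3.0]
width: 0.03
clock: 12.88
position: [0.538, -0.3659, 0.078]
orientation: [-3.141, -0.001, -0.154]
contact_force: [-1.5, 2.6, 4.5]
width: 0.0297
clock 12.88 grasp pt [ 0.538  -0.3659  0.0313] rpy [-3.141e+00 -1.000e-03 -1.540e-01] w 0.0297 F [-1.5  2.6  4.5] q [ 0.09  0.8   0.68  1.74 -0.66  0.84 -0.65]
shift cm [-0.07  0.23  0.23] turn 0.003 alt -3.139
```

```bash
python3 -m crank '[[[0,0,0],0],[[0,0,0],0],[[0,0,0],0],[[0,0,0],0],[[0,0,0],0]]' 140;python3 -m crank '[[[0,0,0],0],[[0,0,-2],0],[[0,0,-5],0],[[0,0,-9],0],[[0,0,-12],0]]';python3 -m crank '[[[0,-4,0],-0.12],[[0,-8,0],-0.24],[[0,-12,0],-0.36],[[0,-16,0],-0.36],[[0,-18,0],-0.36]]' 0; python3 go.py .57 -.087 .16 0;python3 - <<'E'
from h import *
b=snapshot("top");a=snapshot("side")
crop(b,370,135,490,290,4,"t9.png")
crop(a,270,60,450,240,4,"s9.png")
E
```

```text
clock: 13.3
position: [0.5374, -0.3658, 0.0772]
orientation: [3.141, 0.0, -0.154]
contact_force: [0.1, -0.2, -0.7]
width: 0.0409
clock: 13.72
position: [0.5373, -0.3662, 0.1995]
orientation: [3.141, -0.0, -0.155]
contact_force: [1.1, -1.4, -0.0]
width: 0.0412
clock: 14.13
position: [0.5661, -0.1821, 0.1969]
orientation: [-3.138, -0.001, 0.211]
contact_force: [-0.3, 1.6, -0.4]
width: 0.0699
clock 14.13 grasp pt [ 0.5661 -0.1821  0.1502] rpy [-3.138e+00 -1.000e-03  2.110e-01] w 0.0699 F [-0.3  1.6 -0.4] q [-0.26  0.56  0.72  1.8  -0.45  0.95 -0.71]
shift cm [ 2.37 -9.22 -0.95] turn 0.211 alt -2.93
```

View pics/s9.png

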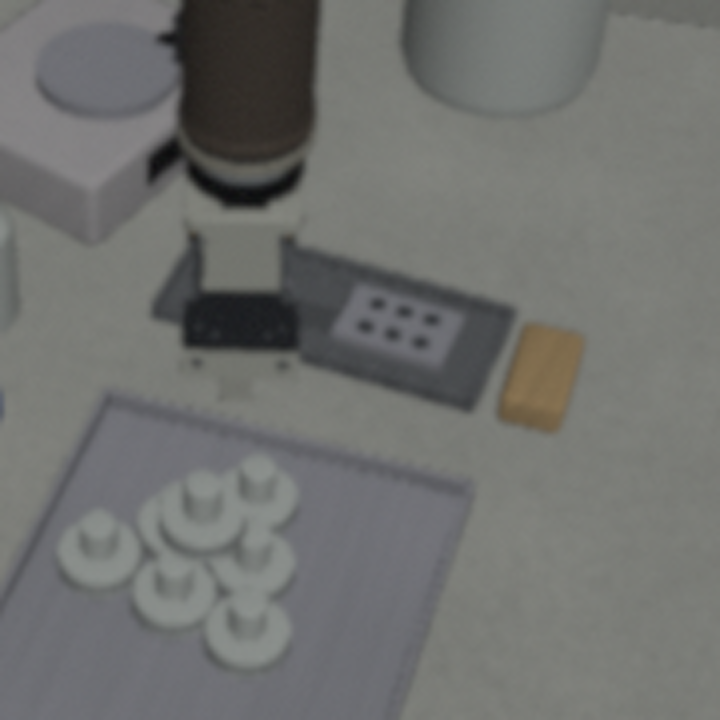

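View pics/t9.png

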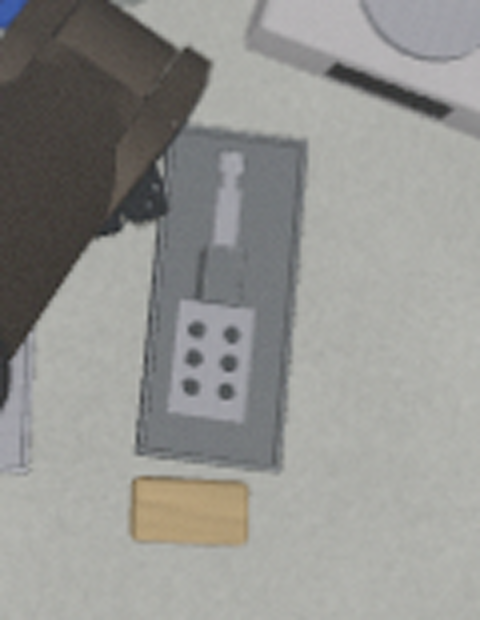

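```bash
cat > tray.py <<'E'
from h import *
T0=np.array([.551,-.0444]);TY=-.0906
def w2t(p): 
    d=np.array(p)[:2]-T0;c,s=np.cos(TY),np.sin(TY);return np.array([c*d[0]+s*d[1],-s*d[0]+c*d[1]])
def t2w(q):
    c,s=np.cos(TY),np.sin(TY);return T0+[c*q[0]-s*q[1],s*q[0]+c*q[1]]
E
python3 - <<'E'
from tray import *
for n,p in dict(a=(.640,-.075),b=(.584,-.052),c=(.591,-.118),s1=(.5705,-.087),d=(.525,-.031),e=(.535,-.093),f=(.546,-.152)).items(): print(n,np.round(w2t(p)*1000))
for q in [(x,y) for y in(.115,-.115) for x in(.095,0,-.095)]+[(.05,0),(-.05,0)]: print(q,np.round(t2w(q),4))
b=cv2.imread("pics/top0.png");print(onz("top",(219,267),.095),onz("top",(222,284),0), onz("top",(222,156),.09))
E
python3 go.py .5705 -.087 .14 -.0906
```

```text
a [ 91. -22.]
b [34. -5.]
c [ 46. -70.]
s1 [ 23. -41.]
d [-27.  11.]
e [-12. -50.]
f [   5. -108.]
(0.095, 0.115) [0.656  0.0615]
(0, 0.115) [0.5614 0.0701]
(-0.095, 0.115) [0.4668 0.0787]
(0.095, -0.115) [ 0.6352 -0.1675]
(0, -0.115) [ 0.5406 -0.1589]
(-0.095, -0.115) [ 0.446  -0.1503]
(0.05, 0) [ 0.6008 -0.0489]
(-0.05, 0) [ 0.5012 -0.0399]
[0.35812313 0.26706867 0.095     ] [0.30891674 0.27629704 0.        ] [0.69702767 0.26355001 0.09      ]
clock 14.23 grasp pt [ 0.5664 -0.1823  0.1501] rpy [-3.139 -0.     0.213] w 0.0779 F [ 0.8 -0.5  0.3] q [-0.26  0.56  0.72  1.8  -0.45  0.95 -0.71]
shift cm [ 2.41 -9.23  1.03] turn 0.304 alt -2.838
```

```bash
python3 - <<'E'
from fit0 import *
print("s1",onz("top",tt(455,237),.101))
E
python3 -m crank '[[[0.5,-3.5,0],0.12],[[1,-6,0],0.24],[[2,-9,0],0.3],[[2.4,-9.2,0],0.3],[[2.4,-9.2,0],0.3]]' 133; python3 go.py .571 -.087 .095 -.0906;python3 - <<'E'
from h import *
b=snapshot("top");a=snapshot("side")
crop(b,255,150,395,260,5,"t10.png")
crop(a,250,130,400,280,4,"s10.png")
E
```

```text
tray (array([ 0.55108916, -0.04439986, -0.09056837]), array([[-1.9, -0.2],
       [-0.1,  0.8],
       [-0.7,  1.1],
       [-1.4,  1.3],
       [-1.9, -1.2],
       [-1.5, -2.2],
       [ 0.1, -1.2],
       [ 0.5, -1.1]]))
mouth (array([ 0.50393787,  0.32835944, -0.16348046]), array([[-0.3,  0.5],
       [-0.5,  0.7],
       [-0.7,  0.1],
       [-0.8, -0.4],
       [-0.8,  0.2],
       [-0.5, -0.4],
       [-0.9,  0.3],
       [-0.5,  0.8],
       [-1. , -1.8],
       [-0.5, -2.9],
       [ 0.8, -3.2],
       [ 0.1, -2.1]]))
rest (array([ 0.53135414, -0.37209647, -0.15027365]), array([[-0.1, -0.8],
       [-0.4,  0.7],
       [ 0.2,  0.8],
       [ 0.3, -0.6]]))
s8 side [0.47154121 0.24239327 0.048     ]
s8 disc side [0.46946763 0.24841233 0.02      ]
a [ 0.642 -0.075  0.053]
b [ 0.584 -0.052  0.053]
c [ 0.591 -0.118  0.053]
top [ 0.578 -0.089  0.073]
d [ 0.526 -0.031  0.053]
e [ 0.536 -0.093  0.053]
f [ 0.548 -0.152  0.053]
a (array([ 0.63954965, -0.07457374,  0.05405121]), [array([-0.6, -0.2]), array([0. , 0.6])])
top (array([ 0.57048622, -0.08707132,  0.09847831]), [array([-0.9, -0.3]), array([0. , 0.9])])
f (array([ 0.54507254, -0.15211451,  0.0522443 ]), [array([-0.9, -0.3]), array([0. , 0.8])])
d (array([ 0.52433843, -0.03082608,  0.04907181]), [array([-1. , -0.3]), array([0. , 0.9])])
collar top [0.51156021 0.35528311 0.15      ] side [0.50960163 0.35192868 0.15      ]
s1 [ 0.57157508 -0.08692016  0.101     ]
clock: 14.65
position: [0.5706, -0.091, 0.197]
orientation: [-3.142, -0.0, -0.09]
contact_force: [-0.9, 0.4, 1.1]
width: 0.0543
clock 14.65 grasp pt [ 0.5706 -0.091   0.1503] rpy [-3.142 -0.    -0.09 ] w 0.0543 F [-0.9  0.4  1.1] q [-0.49  0.56  0.82  1.85 -0.5   0.95 -1.1 ]
shift cm [ 0.   -0.41  5.53] turn 0.0 alt -3.141
```

View pics/s10.png

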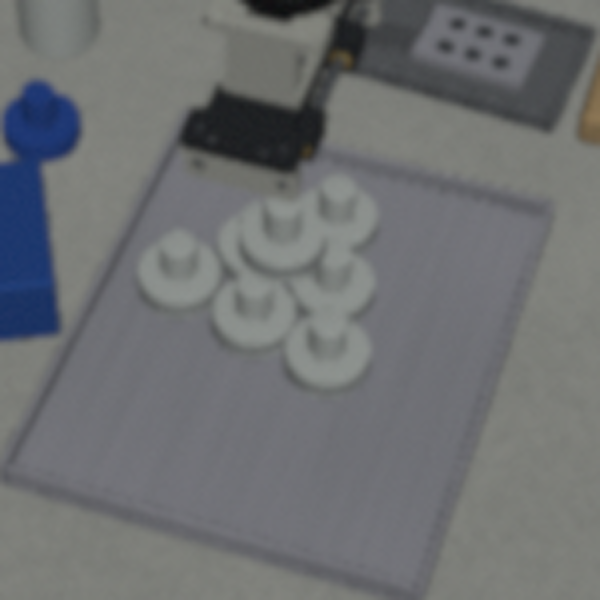

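The gripper stands above the heap; s1 is at side crop (285,225). I descend on it.

```bash
python3 -m crank '[[[0,-0.3,0],0],[[0,-0.3,1],0],[[0,-0.3,2],0],[[0,-0.3,3],0],[[0,-0.3,3],0]]' 133;  python3 go.py .571 -.087 .095 -.0906;python3 - <<'E'
from h import *
a=snapshot("side")
crop(a,250,130,400,280,4,"s11.png")
E
```

```text
clock: 15.17
position: [0.5687, -0.09, 0.1646]
orientation: [3.142, 0.004, -0.095]
contact_force: [-0.5, 0.5, -0.7]
width: 0.0439
clock 15.17 grasp pt [ 0.5687 -0.09    0.1179] rpy [ 3.142  0.004 -0.095] w 0.0439 F [-0.5  0.5 -0.7] q [-0.47  0.6   0.79  1.88 -0.54  0.89 -1.08]
shift cm [ 0.21 -0.32  2.29] turn -0.004 alt 3.137
```

View pics/s11.png

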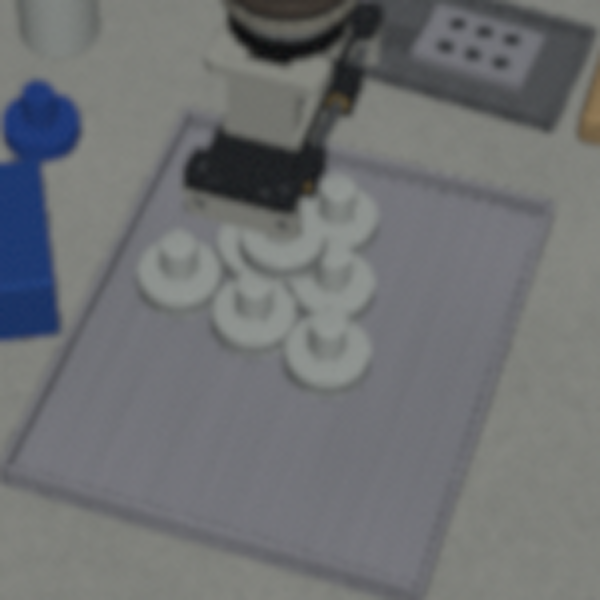

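```bash
python3 -m crank '[[[0.2,-0.3,0.5],0],[[0.2,-0.3,1],0],[[0.2,-0.3,1.5],0],[[0.2,-0.3,2],0],[[0.2,-0.3,2.2],0]]' 133;  python3 -m crank '[[[0,0,0],0],[[0,0,0],0],[[0,0,0],0],[[0,0,0],0],[[0,0,0],0]]' 255;  python3 go.py .571 -.087 .095 -.0906
```

```text
clock: 15.63
position: [0.5721, -0.087, 0.1444]
orientation: [3.142, 0.001, -0.094]
contact_force: [-0.7, -0.1, -0.1]
width: 0.0441
clock: 16.05
position: [0.5725, -0.0872, 0.1455]
orientation: [-3.142, -0.001, -0.094]
contact_force: [1.0, -0.4, 1.0]
width: 0.0253
clock 16.05 grasp pt [ 0.5725 -0.0872  0.0988] rpy [-3.142e+00 -1.000e-03 -9.400e-02] w 0.0253 F [ 1.  -0.4  1. ] q [-0.46  0.63  0.77  1.89 -0.57  0.86 -1.06]
shift cm [-0.16 -0.    0.38] turn -0.004 alt 3.138
```

```bash
python3 -m crank '[[[0,0,-1],0],[[0,0,-2],0],[[0,0,-3],0],[[0,0,-4],0],[[0,0,-4],0]]' 255;python3 go.py .5614 .0701 .13 -.0906
```

```text
clock: 16.47
position: [0.5735, -0.0876, 0.1879]
orientation: [-3.141, -0.004, -0.094]
contact_force: [0.8, 0.2, -0.4]
width: 0.025
clock 16.47 grasp pt [ 0.5735 -0.0876  0.1412] rpy [-3.141 -0.004 -0.094] w 0.0250 F [ 0.8  0.2 -0.4] q [-0.49  0.57  0.82  1.86 -0.52  0.93 -1.1 ]
shift cm [ -2.7  -15.58   1.11] turn -0.004 alt 3.138
```

```bash
python3 -m crank '[[[-0.7,-4,0],0],[[-1.4,-8,0],0],[[-2.1,-12,0],0],[[-2.7,-15.6,0],0],[[-2.7,-15.6,0],0]]' 255;python3 -m crank '[[[0,0,1],0],[[0,0,3],0],[[0,0,5],0],[[0,0,7],0],[[0,0,7],0]]';python3 go.py .5614 .0701 .053 -.0906;python3 - <<'E'
from h import *
a=snapshot("side")
crop(a,250,130,400,280,4,"s12.png")
E
```

```text
clock: 16.88
position: [0.5594, 0.0804, 0.1843]
orientation: [-3.137, 0.002, -0.083]
contact_force: [0.2, 0.3, -1.7]
width: 0.0255
clock: 17.3
position: [0.5582, 0.0693, 0.1119]
orientation: [3.14, 0.005, -0.096]
contact_force: [-0.7, -0.6, -1.3]
width: 0.0249
clock 17.30 grasp pt [0.5582 0.0693 0.0652] rpy [ 3.14   0.005 -0.096] w 0.0249 F [-0.7 -0.6 -1.3] q [-0.72  0.66  0.74  1.95 -0.62  0.78 -1.29]
shift cm [ 0.32 -0.11  1.22] turn -0.005 alt 3.136
```

View pics/s12.png

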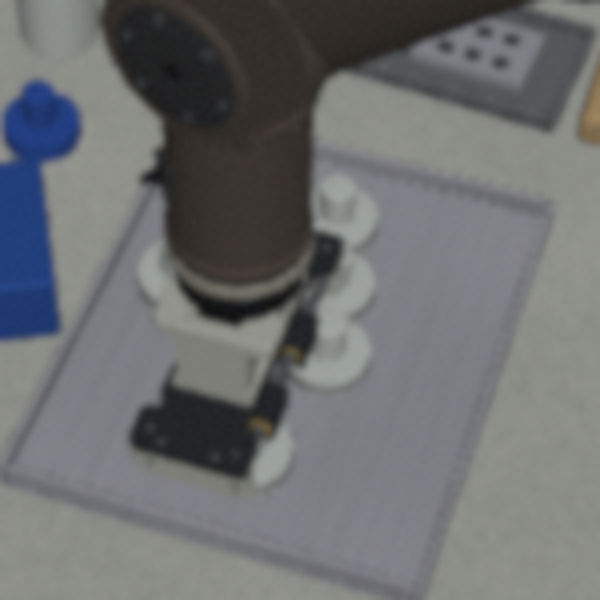

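```bash
python3 -m crank '[[[0.3,0,0.3],0],[[0.3,0,0.6],0],[[0.3,0,0.9],0],[[0.3,0,1.0],0],[[0.3,0,1.0],0]]';python3 -m crank '[[[0,0,0.1],0],[[0,0,0.2],0],[[0,0,0.3],0],[[0,0,0.3],0],[[0,0,0.3],0]]';python3 go.py .5614 .0701 .053 -.0906
```

```text
clock: 17.77
position: [0.5632, 0.0705, 0.1054]
orientation: [-3.141, -0.0, -0.094]
contact_force: [0.9, 0.5, -1.2]
width: 0.0255
clock: 18.18
position: [0.5631, 0.0705, 0.1022]
orientation: [-3.142, 0.0, -0.094]
contact_force: [0.0, -0.6, -0.5]
width: 0.0254
clock 18.18 grasp pt [0.5631 0.0705 0.0555] rpy [-3.142  0.    -0.094] w 0.0254 F [ 0.  -0.6 -0.5] q [-0.71  0.67  0.73  1.95 -0.64  0.77 -1.28]
shift cm [-0.17  0.06  0.25] turn -0.004 alt 3.138
```

```bash
python3 -m crank '[[[0,0,0.1],0],[[0,0,0.2],0],[[0,0,0.3],0],[[0,0,0.4],0],[[0,0,0.4],0]]';python3 go.py .5614 .0701 .053 -.0906; python3 -m crank '[[[0,0,0.1],0],[[0,0,0.1],0],[[0,0,0.2],0],[[0,0,0.2],0],[[0,0,0.2],0]]';python3 go.py .5614 .0701 .053 -.0906
```

```text
clock: 18.6
position: [0.5631, 0.0705, 0.098]
orientation: [3.142, 0.0, -0.094]
contact_force: [0.3, -1.2, -0.7]
width: 0.0254
clock 18.60 grasp pt [0.5631 0.0705 0.0513] rpy [ 3.142  0.    -0.094] w 0.0254 F [ 0.3 -1.2 -0.7] q [-0.7   0.68  0.72  1.95 -0.64  0.76 -1.27]
shift cm [-0.16  0.05 -0.17] turn -0.004 alt 3.138
clock: 19.02
position: [0.5633, 0.0704, 0.0974]
orientation: [-3.14, -0.0, -0.094]
contact_force: [-6.3, 0.1, 15.8]
width: 0.0252
clock 19.02 grasp pt [0.5633 0.0704 0.0507] rpy [-3.14  -0.    -0.094] w 0.0252 F [-6.3  0.1 15.8] q [-0.7   0.68  0.72  1.95 -0.65  0.76 -1.27]
shift cm [-0.18  0.05 -0.23] turn -0.004 alt 3.138
```

```bash
python3 -m crank '[[[0,0,-0.1],0],[[0,0,-0.1],0],[[0,0,-0.1],0],[[0,0,-0.1],0],[[0,0,-0.1],0]]' 133; python3 -m crank '[[[0,0,-2],0],[[0,0,-4],0],[[0,0,-6],0],[[-2,4,-6],0],[[-3,8,-6],0]]'; python3 -m crank '[[[0,0,0],0],[[0,0,0],0],[[0,0,0],0],[[0,0,0],0],[[0,0,0],0]]';python3 go.py .5255 -.031 .050 -.0906;python3 - <<'E'
from h import *
a=snapshot("side");b=snapshot("top")
crop(a,250,130,400,280,4,"s13.png");crop(b,255,150,395,260,5,"t13.png")
E
```

```text
clock: 19.43
position: [0.5631, 0.0704, 0.0971]
orientation: [3.141, 0.0, -0.094]
contact_force: [-0.8, 0.3, -0.1]
width: 0.0439
clock: 19.85
position: [0.5268, -0.0021, 0.1577]
orientation: [-3.141, -0.001, -0.088]
contact_force: [0.7, -1.4, -0.2]
width: 0.0443
clock: 20.27
position: [0.5271, -0.0028, 0.157]
orientation: [-3.142, 0.0, -0.092]
contact_force: [0.3, -0.3, 0.4]
width: 0.0434
clock 20.27 grasp pt [ 0.5271 -0.0028  0.1103] rpy [-3.142  0.    -0.092] w 0.0434 F [ 0.3 -0.3  0.4] q [-0.67  0.54  0.81  2.01 -0.54  0.81 -1.21]
shift cm [0.11 2.82 6.03] turn -0.002 alt 3.14
```

View pics/s13.png

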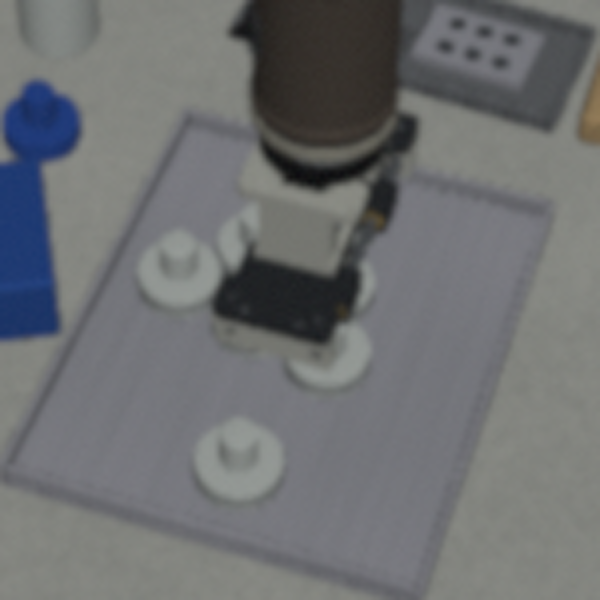

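View pics/t13.png

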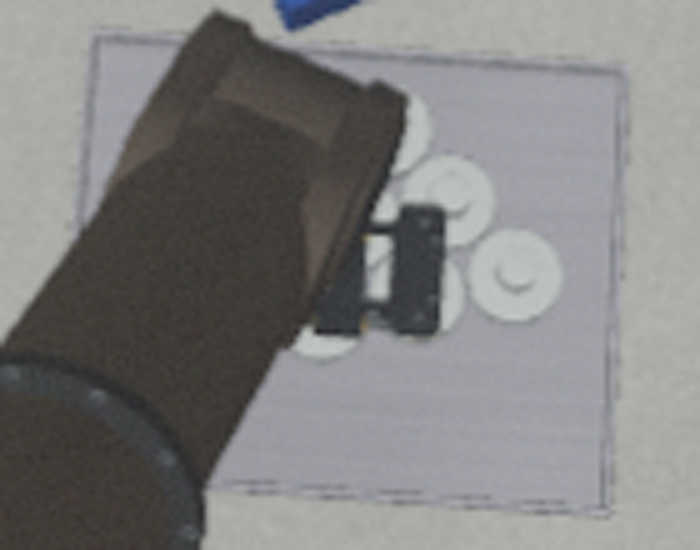

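Side: s1 stands at crop (238,450); the others are unchanged. I go for d.

```bash
python3 - <<'E'
from h import *
print(proj("side",(.5632,.0704,.053)), [250+238.5/4-.5,130+428.5/4-.5], onz("side",np.array([250+238.5/4-.5,130+426.5/4-.5]),.053))
E
python3 -m crank '[[[0.1,1.5,0],0],[[0.1,2.8,0],0],[[0.1,2.8,1],0],[[0.1,2.8,2.5],0],[[0.1,2.8,4],0]]';python3 -m crank '[[[0,0,1],0],[[0,0,1.9],0],[[0,0,1.9],0],[[0,0,1.9],0],[[0,0,1.9],0]]';python3 go.py .5255 -.031 .050 -.0906
```

```text
[[307.53450118 236.43613365]] [309.125, 236.625] [0.55947127 0.06845487 0.053     ]
clock: 20.78
position: [0.5253, -0.0311, 0.1163]
orientation: [-3.141, -0.001, -0.094]
contact_force: [-0.5, 0.2, -0.1]
width: 0.0438
clock: 21.2
position: [0.5253, -0.0319, 0.0986]
orientation: [3.142, -0.001, -0.094]
contact_force: [0.1, -0.0, -0.1]
width: 0.0442
clock 21.20 grasp pt [ 0.5253 -0.0319  0.0519] rpy [ 3.142e+00 -1.000e-03 -9.400e-02] w 0.0442 F [ 0.1 -0.  -0.1] q [-0.54  0.62  0.71  2.05 -0.64  0.7  -1.08]
shift cm [ 0.01 -0.09  0.19] turn -0.004 alt 3.138
```

```bash
python3 -m crank '[[[0,0,0.1],0],[[0,0,0.1],0],[[0,0,0.1],0],[[0,0,0.1],0],[[0,0,0.1],0]]' 255; python3 -m crank '[[[0,0,0],0],[[0,0,-1],0],[[0,0,-3],0],[[0,0,-5],0],[[0,0,-6],0]]'; python3 go.py .4668 .0787 .0525 -.0906
```

```text
clock: 21.62
position: [0.5253, -0.0319, 0.0976]
orientation: [-3.141, -0.001, -0.094]
contact_force: [0.5, 0.6, 3.2]
width: 0.0251
clock: 22.03
position: [0.5255, -0.0324, 0.1594]
orientation: [-3.142, -0.002, -0.095]
contact_force: [-0.5, -0.4, -1.3]
width: 0.0252
clock 22.03 grasp pt [ 0.5255 -0.0324  0.1127] rpy [-3.142e+00 -2.000e-03 -9.500e-02] w 0.0252 F [-0.5 -0.4 -1.3] q [-0.61  0.54  0.81  2.01 -0.53  0.81 -1.16]
shift cm [ -6.91 -10.5    6.01] turn -0.004 alt 3.137
```

```bash
python3 -m crank '[[[-2,-3,0],0],[[-4,-6,0],0],[[-6,-9,0],0],[[-6.9,-10.5,0],0],[[-6.9,-10.5,0],0]]'; python3 -m crank '[[[0,0,0],0],[[0,0,1.5],0],[[0,0,3],0],[[0,0,4.5],0],[[0,0,5],0]]';python3 go.py .4668 .0787 .0515 -.0906
```

```text
clock: 22.45
position: [0.4639, 0.0833, 0.1568]
orientation: [-3.14, 0.003, -0.088]
contact_force: [0.6, 0.0, -1.1]
width: 0.0254
clock: 22.87
position: [0.4662, 0.0776, 0.106]
orientation: [3.14, 0.001, -0.096]
contact_force: [-0.5, -0.0, -1.1]
width: 0.0254
clock 22.87 grasp pt [0.4662 0.0776 0.0593] rpy [ 3.14e+00  1.00e-03 -9.60e-02] w 0.0254 F [-0.5 -0.  -1.1] q [-0.82  0.55  0.75  2.17 -0.63  0.64 -1.29]
shift cm [ 0.05 -0.11  0.78] turn -0.006 alt 3.136
```

```bash
python3 -m crank '[[[0,0,0.3],0],[[0,0,0.5],0],[[0,0,0.7],0],[[0,0,0.8],0],[[0,0,0.8],0]]'; python3 go.py .4668 .0787 .0515 -.0906; python3 -m crank '[[[0,0,0],0],[[0,0,0],0],[[0,0,0],0],[[0,0,0],0],[[0,0,0],0]]' 133; python3 -m crank '[[[0,0,-1.5],0],[[0,0,-3.5],0],[[0,0,-5.5],0],[[2,2,-5.5],0],[[6,5,-5.5],0]]'; python3 go.py .641 -.075 .0515 -.0906
```

```text
clock: 23.28
position: [0.4665, 0.0791, 0.0995]
orientation: [-3.141, -0.001, -0.094]
contact_force: [-0.0, 0.1, 0.7]
width: 0.0253
clock 23.28 grasp pt [0.4665 0.0791 0.0528] rpy [-3.141e+00 -1.000e-03 -9.400e-02] w 0.0253 F [-0.   0.1  0.7] q [-0.81  0.56  0.73  2.18 -0.65  0.63 -1.28]
shift cm [0.04 0.03 0.13] turn -0.004 alt 3.138
clock: 23.7
position: [0.4663, 0.0792, 0.0993]
orientation: [-3.141, -0.0, -0.094]
contact_force: [-0.0, -0.1, -0.7]
width: 0.0435
clock: 24.12
position: [0.5137, 0.0325, 0.1547]
orientation: [-3.139, 0.002, -0.087]
contact_force: [0.9, 1.0, -0.2]
width: 0.0435
clock 24.12 grasp pt [0.5137 0.0325 0.108 ] rpy [-3.139e+00  2.000e-03 -8.700e-02] w 0.0435 F [ 0.9  1.  -0.2] q [-0.74  0.53  0.81  2.04 -0.54  0.8  -1.26]
shift cm [13.63  9.62  5.6 ] turn 0.003 alt -3.138
```

```bash
python3 -m crank '[[[3.5,2.5,0],0],[[7,5,0],0],[[10.5,7.5,0],0],[[13.6,9.6,0],0],[[13.6,9.6,0],0]]'; python3 -m crank '[[[0,0,0],0],[[0,0,0],0],[[0,0,0],0],[[0,0,0],0],[[0,0,0],0]]'; python3 go.py .641 -.075 .051 -.0906
python3 - <<'E'
from h import *
a=snapshot("side");b=snapshot("top")
crop(a,250,130,400,280,4,"s14.png");crop(b,255,150,395,260,5,"t14.png")
E
```

```text
clock: 24.53
position: [0.6458, -0.0864, 0.155]
orientation: [3.136, -0.005, -0.1]
contact_force: [-0.7, 0.1, 0.2]
width: 0.044
clock: 24.95
position: [0.641, -0.0777, 0.1543]
orientation: [-3.141, 0.0, -0.093]
contact_force: [0.0, -0.5, -0.4]
width: 0.0435
clock 24.95 grasp pt [ 0.641  -0.0777  0.1076] rpy [-3.141  0.    -0.093] w 0.0435 F [ 0.  -0.5 -0.4] q [-0.43  0.71  0.76  1.71 -0.58  0.96 -1.12]
shift cm [-0.02 -0.27  5.66] turn -0.002 alt 3.139
```

View pics/s14.png

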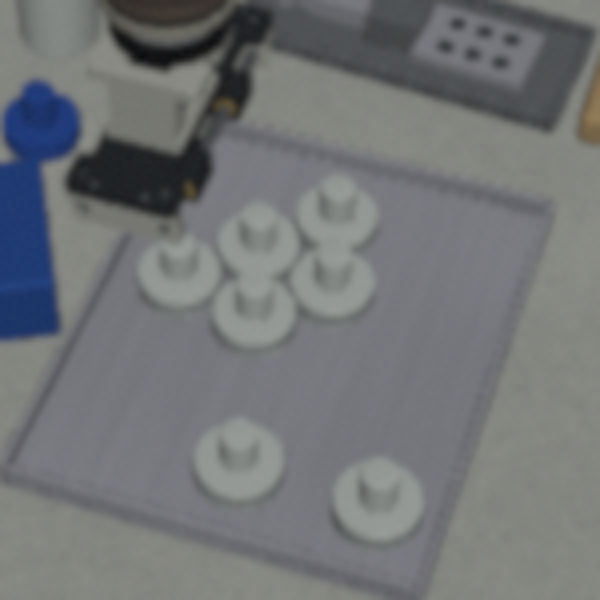

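Side: s1 (238,450) and d (378,500) are placed; five remain in the heap: a (180,260), b (258,240), c (338,205), e (335,270), and one at (255,305).

```bash
python3 - <<'E'
from h import *
f=lambda u,v:np.array([250+(u+.5)/4-.5,130+(v+.5)/4-.5])
ref=np.array([[.5632,.0704],[.4665,.079]])
for n,uv in dict(s1=(238,427),d=(378,467),a=(180,241),b=(260,213),c=(338,187),e=(335,250),g=(255,283)).items(): print(n,onz("side",f(*uv),.053))
E
python3 -m crank '[[[0,-0.3,1],0],[[0,-0.3,2.5],0],[[0,-0.3,4],0],[[0,-0.3,5],0],[[0,-0.3,5],0]]'; python3 go.py .641 -.075 .051 -.0906
```

```text
s1 [0.55927595 0.06922014 0.053     ]
d [0.46537585 0.07786488 0.053     ]
a [ 0.63742384 -0.07429526  0.053     ]
b [ 0.58987879 -0.11310417  0.053     ]
c [ 0.54207344 -0.15069335  0.053     ]
e [ 0.53131845 -0.09257793  0.053     ]
g [ 0.57781802 -0.05028027  0.053     ]
clock: 25.47
position: [0.6403, -0.0753, 0.1016]
orientation: [-3.141, 0.004, -0.094]
contact_force: [-0.1, 0.4, -0.8]
width: 0.0442
clock 25.47 grasp pt [ 0.6403 -0.0753  0.0549] rpy [-3.141  0.004 -0.094] w 0.0442 F [-0.1  0.4 -0.8] q [-0.41  0.77  0.71  1.74 -0.63  0.88 -1.08]
shift cm [ 0.07 -0.04  0.39] turn -0.003 alt 3.138
```

```bash
python3 -m crank '[[[0,0,0.2],0],[[0,0,0.4],0],[[0,0,0.4],0],[[0,0,0.4],0],[[0,0,0.4],0]]' 255; python3 -m crank '[[[0,0,0],0],[[0,0,0],0],[[0,0,0],0],[[0,0,-2],0],[[0,0,-4],0]]';python3 -m crank '[[[0,0,-2],0],[[0,-3,-2],0],[[0,-6,-2],0],[[0,-10,-2],0],[[0,-13,-2],0]]'; python3 go.py .656 .0615 .0515 -.0906
```

```text
clock: 25.88
position: [0.6419, -0.0762, 0.1007]
orientation: [-3.142, -0.001, -0.094]
contact_force: [0.1, 0.8, -0.6]
width: 0.0252
clock: 26.3
position: [0.6409, -0.0759, 0.1396]
orientation: [3.141, 0.003, -0.094]
contact_force: [1.1, -0.2, -0.5]
width: 0.0254
clock: 26.72
position: [0.6541, 0.0565, 0.1603]
orientation: [-3.14, -0.0, -0.093]
contact_force: [1.0, 1.5, -0.7]
width: 0.025
clock 26.72 grasp pt [0.6541 0.0565 0.1136] rpy [-3.14  -0.    -0.093] w 0.0250 F [ 1.   1.5 -0.7] q [-0.64  0.72  0.78  1.68 -0.59  0.99 -1.32]
shift cm [ 0.15 -0.51  6.21] turn -0.003 alt 3.139
```

```bash
python3 -m crank '[[[0.1,-0.4,0],0],[[0.1,-0.4,1.5],0],[[0.1,-0.4,3],0],[[0.1,-0.4,4.5],0],[[0.1,-0.4,5],0]]'; python3 go.py .656 .0615 .054 -.0906
```

```text
clock: 27.13
position: [0.6541, 0.0572, 0.1078]
orientation: [3.141, 0.003, -0.094]
contact_force: [0.2, -0.0, -0.7]
width: 0.0255
clock 27.13 grasp pt [0.6541 0.0572 0.0611] rpy [ 3.141e+00  3.000e-03 -9.400e-02] w 0.0255 F [ 0.2 -0.  -0.7] q [-0.62  0.78  0.73  1.71 -0.64  0.91 -1.29]
shift cm [ 0.15 -0.45  0.71] turn -0.004 alt 3.138
```

Next is c, at about (.591,-.117), going to tray (95,-115).

```bash
python3 -m crank '[[[0.1,-0.3,0.3],0],[[0.1,-0.3,0.5],0],[[0.1,-0.3,0.7],0],[[0.1,-0.3,0.7],0],[[0.1,-0.3,0.7],0]]';python3 go.py .656 .0615 .054 -.0906;  python3 -m crank '[[[0,0,0],0],[[0,0,0],0],[[0,0,0],0],[[0,0,0],0],[[0,0,0],0]]' 133; python3 -m crank '[[[0,0,-1.5],0],[[0,0,-3.5],0],[[0,0,-5.5],0],[[-2,4,-5.5],0],[[-4,8,-5.5],0]]'; python3 -m crank '[[[0,4,0],0],[[0,8,0],0],[[0,8,0],0],[[0,8,0],0],[[0,8,0],0]]';python3 go.py .591 -.117 .0515 -.0906
```

```text
clock: 27.55
position: [0.6569, 0.0599, 0.1037]
orientation: [-3.141, -0.001, -0.094]
contact_force: [1.1, -0.6, -0.9]
width: 0.025
clock 27.55 grasp pt [0.6569 0.0599 0.057 ] rpy [-3.141e+00 -1.000e-03 -9.400e-02] w 0.0250 F [ 1.1 -0.6 -0.9] q [-0.62  0.79  0.73  1.7  -0.64  0.9  -1.29]
shift cm [-0.1  -0.15  0.3 ] turn -0.004 alt 3.138
clock: 27.97
position: [0.6567, 0.0601, 0.1034]
orientation: [-3.141, -0.0, -0.094]
contact_force: [0.5, 0.0, -0.2]
width: 0.0437
clock: 28.38
position: [0.6139, -0.0092, 0.1603]
orientation: [-3.141, -0.004, -0.089]
contact_force: [0.2, -2.7, -0.2]
width: 0.0438
clock: 28.8
position: [0.6053, -0.0902, 0.159]
orientation: [-3.141, -0.001, -0.095]
contact_force: [0.0, 0.9, 0.7]
width: 0.0441
clock 28.80 grasp pt [ 0.6053 -0.0902  0.1123] rpy [-3.141e+00 -1.000e-03 -9.500e-02] w 0.0441 F [0.  0.9 0.7] q [-0.44  0.66  0.77  1.8  -0.56  0.92 -1.08]
shift cm [-1.17  2.81  6.08] turn -0.004 alt 3.137
```

```bash
python3 -m crank '[[[-0.6,1.5,0],0],[[-1.1,2.8,0],0],[[-1.1,2.8,1.5],0],[[-1.1,2.8,2.5],0],[[-1.1,2.8,3],0]]'; python3 -m crank '[[[0,0,0],0],[[0,0,0],0],[[0,0,0],0],[[0,0,0],0],[[0,0,0],0]]';python3 go.py .591 -.117 .0515 -.0906
python3 - <<'E'
from h import *
a=snapshot("side");b=snapshot("top")
crop(a,250,130,400,280,4,"s15.png");crop(b,255,150,395,260,5,"t15.png")
E
```

```text
clock: 29.22
position: [0.5909, -0.116, 0.1269]
orientation: [-3.141, 0.002, -0.093]
contact_force: [-0.3, 0.5, -0.5]
width: 0.0439
clock: 29.63
position: [0.5917, -0.117, 0.1286]
orientation: [-3.142, -0.001, -0.094]
contact_force: [0.9, 0.0, 0.5]
width: 0.0441
clock 29.63 grasp pt [ 0.5917 -0.117   0.0819] rpy [-3.142e+00 -1.000e-03 -9.400e-02] w 0.0441 F [0.9 0.  0.5] q [-0.38  0.68  0.74  1.84 -0.59  0.86 -1.01]
shift cm [-0.07  0.    3.04] turn -0.003 alt 3.138
```

View pics/s15.png

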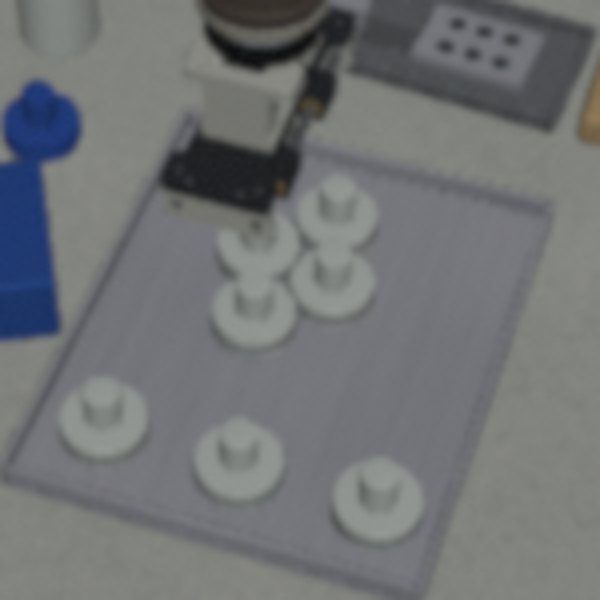

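View pics/t15.png

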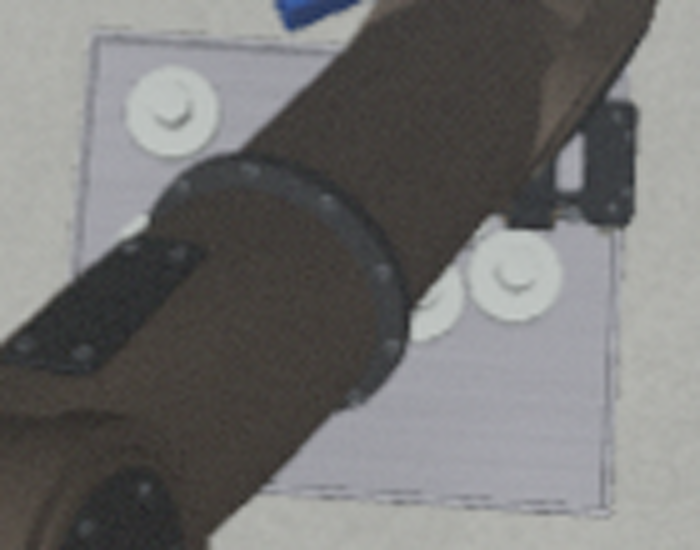

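The row is in place: side crop (103,415), (238,455), (378,500). I grasp c.

```bash
python3 -m crank '[[[0,0,1],0],[[0,0,2],0],[[0,0,3],0],[[0,0,3],0],[[0,0,3],0]]';python3 -m crank '[[[0,0,0],0],[[0,0,0],0],[[0,0,0],0],[[0,0,0],0],[[0,0,0],0]]' 255; python3 go.py .6352 -.1675 .0525 -.0906; python3 -m crank '[[[0,0,0],0],[[0,0,-1],0],[[0,0,-3],0],[[0,0,-5],0],[[0,0,-6],0]]'; python3 go.py .6352 -.1675 .0525 -.0906
```

```text
clock: 30.15
position: [0.5906, -0.117, 0.0971]
orientation: [3.142, 0.002, -0.095]
contact_force: [0.2, 0.5, 0.8]
width: 0.0439
clock: 30.57
position: [0.5916, -0.117, 0.0986]
orientation: [-3.141, -0.001, -0.094]
contact_force: [0.6, 0.8, 1.1]
width: 0.0251
clock 30.57 grasp pt [ 0.5916 -0.117   0.0519] rpy [-3.141e+00 -1.000e-03 -9.400e-02] w 0.0251 F [0.6 0.8 1.1] q [-0.35  0.72  0.7   1.86 -0.63  0.8  -0.98]
shift cm [ 4.81  4.61 -0.06] turn -0.004 alt 3.138
clock: 30.98
position: [0.592, -0.1177, 0.1608]
orientation: [3.141, -0.002, -0.095]
contact_force: [0.2, 0.2, -0.3]
width: 0.0254
clock 30.98 grasp pt [ 0.592  -0.1177  0.1141] rpy [ 3.141e+00 -2.000e-03 -9.500e-02] w 0.0254 F [ 0.2  0.2 -0.3] q [-0.4   0.64  0.78  1.82 -0.56  0.91 -1.04]
shift cm [4.76 4.55 6.17] turn -0.004 alt 3.137
```

```bash
python3 -m crank '[[[2,2,0],0],[[4,4,0],0],[[4.7,4.5,0],0],[[4.7,4.5,1.5],0],[[4.7,4.5,3],0]]'; python3 -m crank '[[[0,0,1],0],[[0,0,2],0],[[0,0,2.5],0],[[0,0,2.5],0],[[0,0,2.5],0]]'; python3 go.py .6352 -.1675 .0525 -.0906
```

```text
clock: 31.4
position: [0.6346, -0.1673, 0.1286]
orientation: [3.141, -0.002, -0.095]
contact_force: [-0.4, 0.1, -0.8]
width: 0.0253
clock: 31.82
position: [0.6339, -0.1663, 0.1033]
orientation: [3.142, 0.0, -0.094]
contact_force: [0.5, 0.3, 0.5]
width: 0.0255
clock 31.82 grasp pt [ 0.6339 -0.1663  0.0566] rpy [ 3.142  0.    -0.094] w 0.0255 F [0.5 0.3 0.5] q [-0.26  0.78  0.71  1.71 -0.62  0.89 -0.95]
shift cm [0.14 0.11 0.41] turn -0.004 alt 3.138
```

```bash
python3 -m crank '[[[0.1,0.1,0.2],0],[[0.1,0.1,0.4],0],[[0.1,0.1,0.4],0],[[0.1,0.1,0.4],0],[[0.1,0.1,0.4],0]]'; python3 -m crank '[[[0,0,0],0],[[0,0,0],0],[[0,0,0],0],[[0,0,0],0],[[0,0,0],0]]' 133; python3 -m crank '[[[0,0,-1.5],0],[[0,0,-3.5],0],[[0,0,-5.5],0],[[-3,-2,-5.5],0],[[-6,-4,-5.5],0]]'; python3 -m crank '[[[-3,-1.5,0],0],[[-4.7,-2.5,0],0],[[-4.7,-2.5,0],0],[[-4.7,-2.5,0],0],[[-4.7,-2.5,0],0]]';python3 go.py .535 -.093 .0515 -.0906
```

```text
clock: 32.23
position: [0.6349, -0.1674, 0.0994]
orientation: [-3.142, -0.0, -0.094]
contact_force: [0.1, -0.5, -0.1]
width: 0.025
clock: 32.65
position: [0.6348, -0.1674, 0.0993]
orientation: [-3.142, -0.0, -0.094]
contact_force: [-0.4, -0.2, 0.4]
width: 0.0437
clock: 33.07
position: [0.5798, -0.1235, 0.1566]
orientation: [3.14, -0.005, -0.096]
contact_force: [-0.1, 1.0, -0.1]
width: 0.0439
clock: 33.48
position: [0.5356, -0.0931, 0.1553]
orientation: [3.141, -0.002, -0.094]
contact_force: [-0.0, -0.1, 0.9]
width: 0.044
clock 33.48 grasp pt [ 0.5356 -0.0931  0.1086] rpy [ 3.141e+00 -2.000e-03 -9.400e-02] w 0.0440 F [-0.  -0.1  0.9] q [-0.48  0.57  0.79  1.97 -0.55  0.83 -1.04]
shift cm [-0.07 -0.    5.71] turn -0.004 alt 3.138
```

```bash
python3 - <<'E'
from h import *
a=snapshot("side")
crop(a,250,130,400,280,4,"s16.png")
E
python3 -m crank '[[[0,0,1],0],[[0,0,2.5],0],[[0,0,4],0],[[0,0,5.3],0],[[0,0,5.7],0]]';python3 -m crank '[[[0,0,0],0],[[0,0,0],0],[[0,0,0],0],[[0,0,0],0],[[0,0,0],0]]' 255; python3 go.py .446 -.1503 .0525 -.0906; python3 -m crank '[[[0,0,0],0],[[0,0,-1],0],[[0,0,-3],0],[[0,0,-5],0],[[0,0,-6],0]]'; python3 go.py .446 -.1503 .0525 -.0906
```

```text
clock: 33.95
position: [0.5337, -0.093, 0.0949]
orientation: [3.141, 0.003, -0.095]
contact_force: [-0.6, 0.2, -0.6]
width: 0.044
clock: 34.37
position: [0.5348, -0.0926, 0.0978]
orientation: [-3.141, -0.001, -0.094]
contact_force: [-0.8, 0.2, 1.3]
width: 0.0251
clock 34.37 grasp pt [ 0.5348 -0.0926  0.0511] rpy [-3.141e+00 -1.000e-03 -9.400e-02] w 0.0251 F [-0.8  0.2  1.3] q [-0.42  0.64  0.71  2.01 -0.64  0.72 -0.97]
shift cm [-8.3   6.58 -0.15] turn -0.004 alt 3.138
clock: 34.78
position: [0.535, -0.093, 0.1597]
orientation: [-3.142, -0.002, -0.095]
contact_force: [0.4, 0.4, -0.3]
width: 0.0251
clock 34.78 grasp pt [ 0.535 -0.093  0.113] rpy [-3.142e+00 -2.000e-03 -9.500e-02] w 0.0251 F [ 0.4  0.4 -0.3] q [-0.48  0.56  0.8   1.97 -0.54  0.83 -1.05]
shift cm [-8.33  6.54  6.03] turn -0.004 alt 3.138
```

View pics/s16.png

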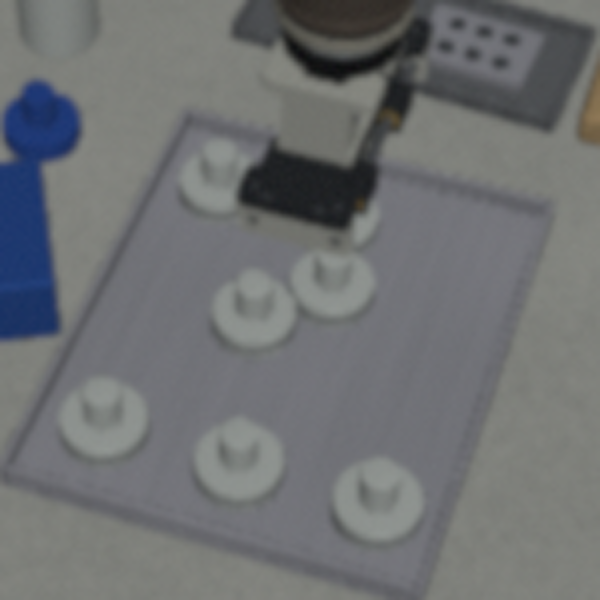

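c is placed at side crop (218,185), and e is gripped (width 25 mm).

```bash
python3 -m crank '[[[-3,2,0],0],[[-6,4,0],0],[[-8.3,6.5,0],0],[[-8.3,6.5,0],0],[[-8.3,6.5,1],0]]'; python3 -m crank '[[[0,0,1.5],0],[[0,0,3],0],[[0,0,4.2],0],[[0,0,4.2],0],[[0,0,4.2],0]]'; python3 go.py .446 -.1503 .052 -.0906
```

```text
clock: 35.2
position: [0.4453, -0.1509, 0.1486]
orientation: [-3.141, -0.003, -0.098]
contact_force: [-0.1, 0.3, -0.9]
width: 0.0253
clock: 35.62
position: [0.4459, -0.1491, 0.1046]
orientation: [3.142, 0.001, -0.094]
contact_force: [-0.1, -1.0, -0.4]
width: 0.0251
clock 35.62 grasp pt [ 0.4459 -0.1491  0.0579] rpy [ 3.142e+00  1.000e-03 -9.400e-02] w 0.0251 F [-0.1 -1.  -0.4] q [-0.31  0.54  0.72  2.18 -0.61  0.63 -0.82]
shift cm [0.03 0.12 0.59] turn -0.003 alt 3.139
```

```bash
python3 -m crank '[[[0,0.1,0.3],0],[[0,0.1,0.6],0],[[0,0.1,0.6],0],[[0,0.1,0.6],0],[[0,0.1,0.6],0]]'; python3 -m crank '[[[0,0,0],0],[[0,0,0],0],[[0,0,0],0],[[0,0,0],0],[[0,0,0],0]]' 133; python3 -m crank '[[[0,0,-1.5],0],[[0,0,-3.5],0],[[0,0,-5.5],0],[[2,-3,-5.5],0],[[4,-6,-5.5],0]]'; python3 -m crank '[[[3,-2,0],0],[[6,-3.5,0],0],[[8.9,-5,0],0],[[8.9,-5,0],0],[[8.9,-5,0],0]]';python3 go.py .583 -.052 .0515 -.0906;python3 - <<'E'
from h import *
a=snapshot("side");b=snapshot("top")
crop(a,250,130,400,280,4,"s17.png");crop(b,255,150,395,260,5,"t17.png")
E
```

```text
clock: 36.03
position: [0.4457, -0.1505, 0.0995]
orientation: [-3.141, -0.0, -0.094]
contact_force: [-0.5, -0.3, -1.7]
width: 0.0253
clock: 36.45
position: [0.4456, -0.1505, 0.0993]
orientation: [-3.142, -0.0, -0.094]
contact_force: [0.5, -0.0, 0.6]
width: 0.0438
clock: 36.87
position: [0.4915, -0.0954, 0.1557]
orientation: [-3.141, -0.003, -0.099]
contact_force: [1.2, 0.2, -0.5]
width: 0.0441
clock: 37.28
position: [0.5854, -0.0522, 0.1537]
orientation: [3.141, -0.0, -0.092]
contact_force: [-0.8, -0.5, 0.0]
width: 0.0443
clock 37.28 grasp pt [ 0.5854 -0.0522  0.107 ] rpy [ 3.141 -0.    -0.092] w 0.0443 F [-0.8 -0.5  0. ] q [-0.52  0.63  0.78  1.86 -0.57  0.89 -1.12]
shift cm [-0.25 -0.    5.55] turn -0.001 alt 3.141
```

View pics/s17.png

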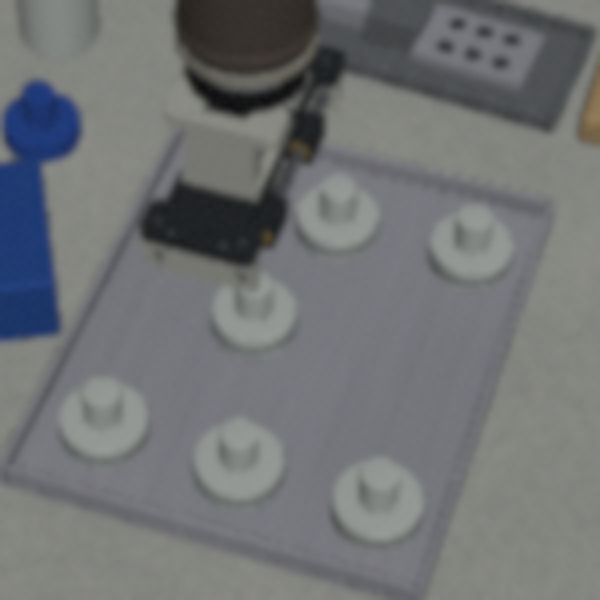

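All seven are apart. b at side crop (255,310) is unmoved and goes to tray (50,0).

```bash
python3 -m crank '[[[-0.2,0,1],0],[[-0.2,0,2.5],0],[[-0.2,0,4],0],[[-0.2,0,5.3],0],[[-0.2,0,5.5],0]]';python3 -m crank '[[[0,0,0],0],[[0,0,0],0],[[0,0,0],0],[[0,0,0],0],[[0,0,0],0]]' 255; python3 go.py .6008 -.0489 .0525 -.0906; python3 -m crank '[[[0,0,0],0],[[0,0,-1],0],[[0,0,-2],0],[[1,0,-2],0],[[1.8,-0.2,-2],0]]'; python3 -m crank '[[[0,0,0],0],[[0,0,0],0],[[0,0,1],0],[[0,0,1.5],0],[[0,0,1.5],0]]'; python3 go.py .6008 -.0489 .052 -.0906
```

```text
clock: 37.8
position: [0.5803, -0.0531, 0.0969]
orientation: [3.142, 0.004, -0.095]
contact_force: [-0.3, 0.4, -0.2]
width: 0.0439
clock: 38.22
position: [0.5827, -0.0532, 0.0999]
orientation: [3.142, -0.001, -0.094]
contact_force: [-0.1, -0.6, 3.1]
width: 0.0252
clock 38.22 grasp pt [ 0.5827 -0.0532  0.0532] rpy [ 3.142e+00 -1.000e-03 -9.400e-02] w 0.0252 F [-0.1 -0.6  3.1] q [-0.48  0.7   0.72  1.9  -0.64  0.78 -1.07]
shift cm [ 1.76 -0.6   0.07] turn -0.004 alt 3.138
clock: 38.63
position: [0.6013, -0.053, 0.1208]
orientation: [-3.141, -0.002, -0.095]
contact_force: [0.9, -1.1, -0.7]
width: 0.0252
clock: 39.05
position: [0.5991, -0.0524, 0.1024]
orientation: [3.142, 0.003, -0.094]
contact_force: [-0.8, -0.3, -1.6]
width: 0.0253
clock 39.05 grasp pt [ 0.5991 -0.0524  0.0557] rpy [ 3.142e+00  3.000e-03 -9.400e-02] w 0.0253 F [-0.8 -0.3 -1.6] q [-0.47  0.71  0.72  1.86 -0.63  0.82 -1.08]
shift cm [ 0.14 -0.36  0.37] turn -0.004 alt 3.138
```

```bash
python3 -m crank '[[[0,-0.2,0.2],0],[[0,-0.3,0.3],0],[[0,-0.3,0.3],0],[[0,-0.3,0.3],0],[[0,-0.3,0.3],0]]';python3 -m crank '[[[0,0,0],0],[[0,0,0],0],[[0,0,0],0],[[0,0,0],0],[[0,0,0],0]]' 133;  python3 -m crank '[[[0,0,-1.5],0],[[0,0,-3.5],0],[[0,0,-6],0],[[0,0,-9],0],[[0,-3,-10],0]]';python3 - <<'E'
from h import *
a=snapshot("side");b=snapshot("top")
crop(a,250,230,400,380,4,"s18.png");crop(b,175,170,335,290,4.8,"t18.png")
E
```

```text
clock: 39.47
position: [0.6009, -0.0497, 0.1014]
orientation: [-3.142, -0.0, -0.094]
contact_force: [1.0, -0.2, 0.1]
width: 0.0254
clock: 39.88
position: [0.6008, -0.0497, 0.1013]
orientation: [-3.142, -0.0, -0.094]
contact_force: [-0.4, -0.8, -0.3]
width: 0.0436
clock: 40.3
position: [0.6042, -0.0271, 0.2059]
orientation: [3.138, -0.006, -0.104]
contact_force: [1.6, -1.7, 0.1]
width: 0.044
```

View pics/s18.png

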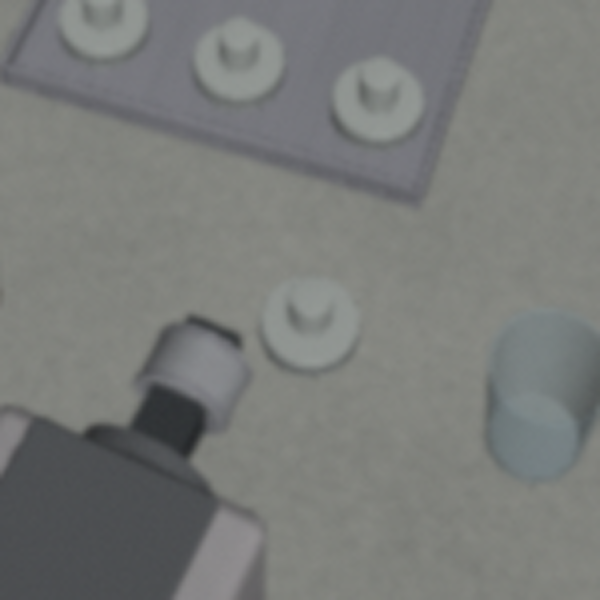

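View pics/t18.png

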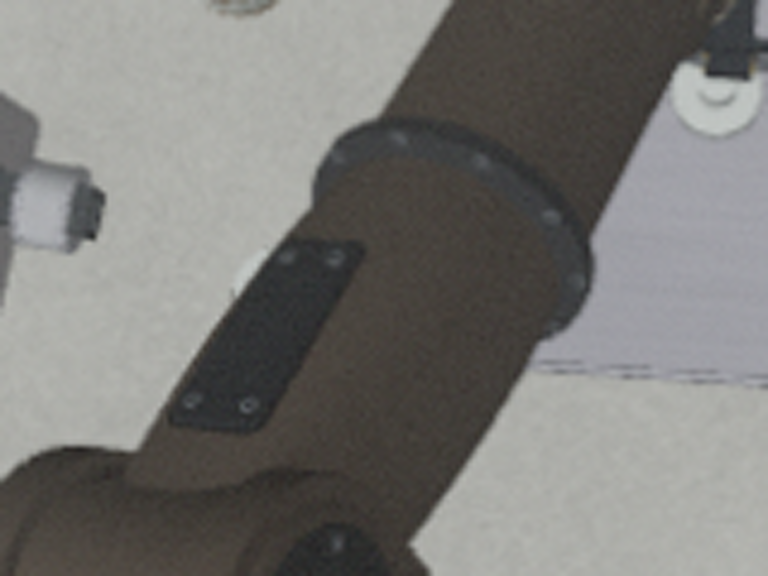

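```bash
python3 - <<'E'
from h import *
f=lambda u,v:np.array([250+(u+.5)/4-.5,230+(v+.5)/4-.5])
print("s8 knob",onz("side",f(312,285),.048),"disc",onz("side",f(311,325),.02))
print("d ref",onz("side",f(378,67),.053))
print("beaker top",onz("top",(218.2,275.6),.095),"side",onz("side",f(548,352),.095), "base side",onz("side",f(535,435),.003))
from scipy.spatial.transform import Rotation
b=np.array([.352,.268]);s=np.array([.474,.246])
m=np.array([.504,.3284])
for th in(-.16,0,.1,.2,.3,.4):
    d=np.array([np.cos(th),np.sin(th)]);n=np.array([-d[1],d[0]])
    def dist(p):
        q=p-s;u=abs(q@d)-.095;v=abs(q@n)-.0375
        return np.hypot(max(u,0),max(v,0)) if max(u,v)>0 else max(u,v)
    mx=np.array([np.cos(-.163),np.sin(-.163)])
    print(th,"beaker gap",round(dist(b)-.036,4),"coupler",[round(dist(m+k*mx),3) for k in(-.015,0,.02)],"yaw",th+np.pi/2)
E
python3 go.py .474 .246 .15 1.67
```

```text
s8 knob [0.47187311 0.23572937 0.048     ] disc [0.46918427 0.24699144 0.02      ]
d ref [0.46537585 0.07786488 0.053     ]
beaker top [0.33308222 0.2692208  0.095     ] side [0.33175565 0.26972823 0.095     ] base side [0.32756616 0.27622788 0.003     ]
-0.16 beaker gap -0.0071 coupler [np.float64(0.049), np.float64(0.049), np.float64(0.049)] yaw 1.4107963267948966
0 beaker gap -0.009 coupler [np.float64(0.047), np.float64(0.045), np.float64(0.042)] yaw 1.5707963267948966
0.1 beaker gap -0.0118 coupler [np.float64(0.045), np.float64(0.041), np.float64(0.036)] yaw 1.6707963267948966
0.2 beaker gap -0.0142 coupler [np.float64(0.043), np.float64(0.037), np.float64(0.03)] yaw 1.7707963267948965
0.3 beaker gap -0.0113 coupler [np.float64(0.039), np.float64(0.032), np.float64(0.023)] yaw 1.8707963267948966
0.4 beaker gap -0.0045 coupler [np.float64(0.035), np.float64(0.027), np.float64(0.016)] yaw 1.9707963267948965
clock 40.40 grasp pt [ 0.6054 -0.0156  0.1565] rpy [-3.138e+00 -3.000e-03 -9.000e-02] w 0.0436 F [-0.1  0.7 -1.5] q [-0.6   0.6   0.83  1.78 -0.52  1.   -1.23]
shift cm [-15.44 -24.88   0.68] turn 1.382 alt -1.76
```

```bash
python3 - <<'E'
from h import *
print(onz("top",(100+666.5/5-.5,165+330.5/5-.5),.02))
E
python3 -m crank '[[[-2,-4,0],-0.12],[[-4,-8,0],-0.24],[[-6,-12,0],-0.36],[[-8,-16,0],-0.48],[[-9,-19,0],-0.6]]' 133
python3 -m crank '[[[0,0,0],-0.12],[[0,0,0],-0.24],[[0,0,0],-0.36],[[0,0,0],-0.48],[[0,0,0],-0.6]]'
python3 -m crank '[[[0,0,0],-0.12],[[0,0,0],-0.24],[[0,0,0],-0.36],[[0,0,0],-0.44],[[0,0,0],-0.44]]'
python3 go.py .473 .243 .15 1.55
```

```text
[0.47381125 0.23972719 0.02      ]
clock: 40.82
position: [0.5308, 0.1771, 0.2012]
orientation: [-3.141, 0.0, 0.511]
contact_force: [0.1, 0.2, -0.8]
width: 0.0438
clock: 41.23
position: [0.5322, 0.1758, 0.2011]
orientation: [-3.141, 0.0, 1.112]
contact_force: [0.6, -0.3, -1.0]
width: 0.0441
clock: 41.65
position: [0.5324, 0.1755, 0.2012]
orientation: [-3.141, -0.0, 1.549]
contact_force: [-0.0, 0.4, 0.9]
width: 0.0437
clock 41.65 grasp pt [0.5324 0.1755 0.1545] rpy [-3.141 -0.     1.549] w 0.0437 F [-0.   0.4  0.9] q [-0.71  0.44  0.41  1.87 -0.22  0.88 -0.21]
shift cm [ 6.62 -6.08  0.45] turn -0.001 alt 3.141
```

```bash
python3 -m crank '[[[2,-2,0],0],[[4,-4,0],0],[[6.5,-6.1,0],0],[[6.5,-6.1,0],0],[[6.5,-6.1,0],0]]' 133
python3 -m crank '[[[0,0,1.5],0],[[0,0,3],0],[[0,0,4.5],0],[[0,0,6],0],[[0,0,6.5],0]]'
python3 go.py .473 .242 .049 1.55
python3 - <<'E'
from h import *
a=snapshot("side");b=snapshot("top")
crop(a,250,230,400,380,4,"s19.png");crop(b,175,170,335,290,4.8,"t19.png")
E
```

```text
clock: 42.07
position: [0.4717, 0.2441, 0.201]
orientation: [-3.141, -0.0, 1.547]
contact_force: [0.3, -0.6, -0.1]
width: 0.0439
clock: 42.48
position: [0.473, 0.2408, 0.1345]
orientation: [-3.14, 0.002, 1.542]
contact_force: [-0.6, 0.4, -0.6]
width: 0.0439
clock 42.48 grasp pt [0.473  0.2408 0.0878] rpy [-3.140e+00  2.000e-03  1.542e+00] w 0.0439 F [-0.6  0.4 -0.6] q [-0.84  0.49  0.36  1.99 -0.26  0.7  -0.34]
shift cm [0.12 0.   3.88] turn -0.008 alt 3.134
```

View pics/s19.png

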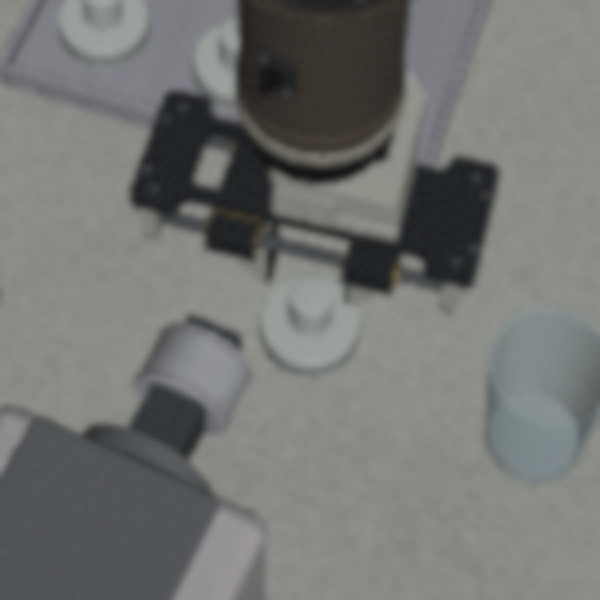

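View pics/t19.png

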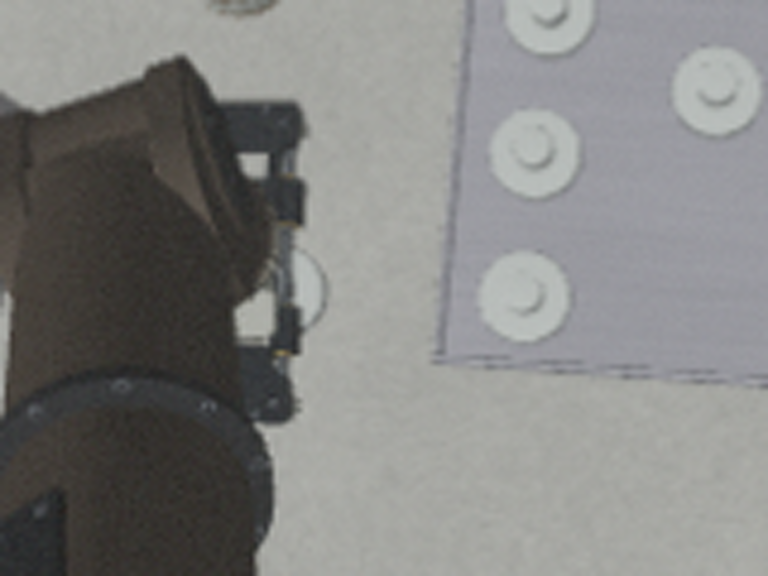

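Side: the knob (312,300) lies between the fingers (about 260–350), and the gripper is clear of the beaker (490 and beyond). I descend.

```bash
python3 - <<'E'
from h import *
print(onz("top",(175+327.5/4.8-.5,170+290.5/4.8-.5),.02)+[0,.03,0])
E
python3 -m crank '[[[0.1,0,1],0],[[0.1,0,2],0],[[0.1,0,3],0],[[0.1,0,3.8],0],[[0.1,0,3.8],0]]'
python3 -m crank '[[[0,0,0],0],[[0,0,0],0],[[0,0,0],0],[[0,0,0],0],[[0,0,0],0]]' 255
python3 go.py .473 .242 .049 1.55
```

```text
[0.47501621 0.23842311 0.02      ]
clock: 43.0
position: [0.4722, 0.2428, 0.0965]
orientation: [-3.139, 0.002, 1.546]
contact_force: [-0.6, 0.1, -0.4]
width: 0.0442
clock: 43.42
position: [0.4733, 0.2434, 0.0986]
orientation: [3.141, -0.0, 1.546]
contact_force: [-0.0, 0.0, 1.3]
width: 0.0251
clock 43.42 grasp pt [0.4733 0.2434 0.0519] rpy [ 3.141 -0.     1.546] w 0.0251 F [-0.   0.   1.3] q [-0.82  0.55  0.33  2.02 -0.29  0.62 -0.31]
shift cm [-0.15 -0.03  0.29] turn -0.004 alt 3.137
```

```bash
python3 -m crank '[[[0,0,-1],0],[[0,0,-3],0],[[0,0,-5],0],[[0,0,-7],0],[[0,0,-8],0]]'
python3 go.py .5012 -.0399 .13 1.546
```

```text
clock: 43.83
position: [0.4739, 0.2435, 0.181]
orientation: [3.139, -0.002, 1.545]
contact_force: [-0.3, 0.9, -0.2]
width: 0.0251
clock 43.83 grasp pt [0.4739 0.2435 0.1343] rpy [ 3.139e+00 -2.000e-03  1.545e+00] w 0.0251 F [-0.3  0.9 -0.2] q [-0.87  0.42  0.4   1.96 -0.22  0.8  -0.37]
shift cm [-28.27   3.45   0.39] turn -0.001 alt 3.141
```

```bash
python3 -m crank '[[[-4,0.5,0],0],[[-8,1,0],0],[[-12,1.5,0],0],[[-16,2,0],0],[[-20,2.4,0],0]]'
python3 -m crank '[[[-3,0.4,0],0],[[-6,0.8,0],0],[[-8.2,1.1,0],0],[[-8.2,1.1,0],0],[[-8.2,1.1,0],0]]'
python3 go.py .5012 -.0399 .057 1.546
python3 - <<'E'
from h import *
a=snapshot("side");b=snapshot("top")
crop(a,250,130,400,280,4,"s20.png")
E
```

```text
clock: 44.25
position: [0.492, 0.0411, 0.1786]
orientation: [3.141, -0.0, 1.546]
contact_force: [1.1, -0.8, -1.0]
width: 0.0251
clock: 44.67
position: [0.5009, -0.0409, 0.1785]
orientation: [3.141, 0.0, 1.542]
contact_force: [0.4, 0.9, -1.4]
width: 0.0252
clock 44.67 grasp pt [ 0.5009 -0.0409  0.1318] rpy [3.141 0.    1.542] w 0.0252 F [ 0.4  0.9 -1.4] q [-0.36  0.39  0.44  2.03 -0.23  0.77  0.19]
shift cm [0.11 0.03 7.48] turn -0.004 alt 3.138
```

View pics/s20.png

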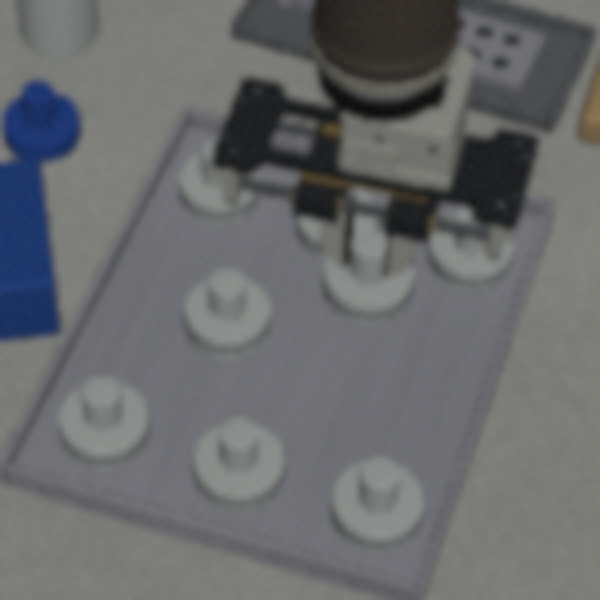

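s8 is held at side crop (370,265). I lower it onto the free spot.

```bash
python3 -m crank '[[[0,0,1.5],0],[[0,0,3],0],[[0,0,4.5],0],[[0,0,6],0],[[0,0,6.7],0]]'
python3 -m crank '[[[0,0,0.2],0],[[0,0,0.4],0],[[0,0,0.6],0],[[0,0,0.6],0],[[0,0,0.6],0]]'
python3 go.py .5012 -.0399 .057 1.546
```

```text
clock: 45.18
position: [0.5002, -0.0377, 0.1097]
orientation: [-3.139, -0.0, 1.548]
contact_force: [0.2, 0.1, -1.9]
width: 0.0251
clock: 45.6
position: [0.5013, -0.0394, 0.1057]
orientation: [3.141, -0.0, 1.546]
contact_force: [0.2, 0.1, -0.4]
width: 0.0248
clock 45.60 grasp pt [ 0.5013 -0.0394  0.059 ] rpy [ 3.141 -0.     1.546] w 0.0248 F [ 0.2  0.1 -0.4] q [-0.3   0.51  0.37  2.08 -0.31  0.6   0.26]
shift cm [-0.05 -0.01  0.2 ] turn -0.0 alt 3.141
```

Lower 1.5 mm more, open, rise and move the arm aside to inspect.

```bash
python3 -m crank '[[[0,0,0.1],0],[[0,0,0.2],0],[[0,0,0.2],0],[[0,0,0.2],0],[[0,0,0.2],0]]'
python3 -m crank '[[[0,0,0],0],[[0,0,0],0],[[0,0,0],0],[[0,0,0],0],[[0,0,0],0]]' 133
python3 -m crank '[[[0,0,-1],0],[[0,0,-3],0],[[0,0,-6],0],[[0,0,-10],0],[[0,0,-14],0]]'
python3 -m crank '[[[4,0,0],0],[[8,0,0],0],[[12,2,0],0],[[16,4,0],0],[[20,6,0],0]]'
python3 -m crank '[[[4,2,0],0],[[8,4,0],0],[[12,6,0],0],[[16,8,0],0],[[20,8,0],0]]'
python3 - <<'E'
from h import *
a=snapshot("side");b=snapshot("top")
cv2.imwrite("pics/side21.png",a);cv2.imwrite("pics/top21.png",b)
crop(a,240,130,440,290,4,"s21.png")
crop(b,255,150,455,280,4,"t21.png")
E
```

```text
clock: 46.02
position: [0.5013, -0.0395, 0.1036]
orientation: [3.141, -0.0, 1.546]
contact_force: [-0.5, -0.2, 5.0]
width: 0.0252
clock: 46.43
position: [0.5009, -0.0395, 0.1031]
orientation: [-3.141, 0.0, 1.546]
contact_force: [0.8, 0.2, -0.1]
width: 0.0438
clock: 46.85
position: [0.5001, -0.0398, 0.245]
orientation: [-3.14, 0.001, 1.545]
contact_force: [1.4, 0.9, 0.3]
width: 0.0438
clock: 47.27
position: [0.562, 0.1528, 0.2445]
orientation: [3.141, -0.001, 1.546]
contact_force: [1.6, -0.4, 1.0]
width: 0.0441
clock: 47.68
position: [0.6478, 0.3392, 0.244]
orientation: [3.139, 0.002, 1.543]
contact_force: [1.1, -0.8, -0.2]
width: 0.0438
```

View pics/t21.png

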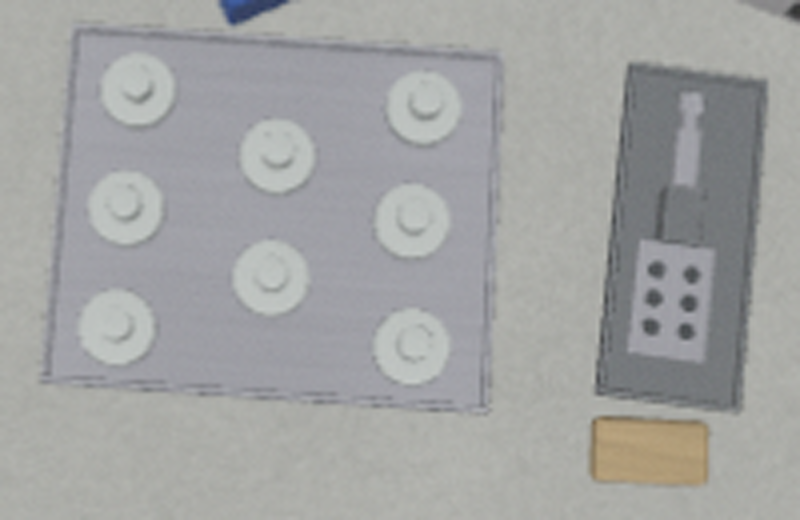

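View pics/side21.png

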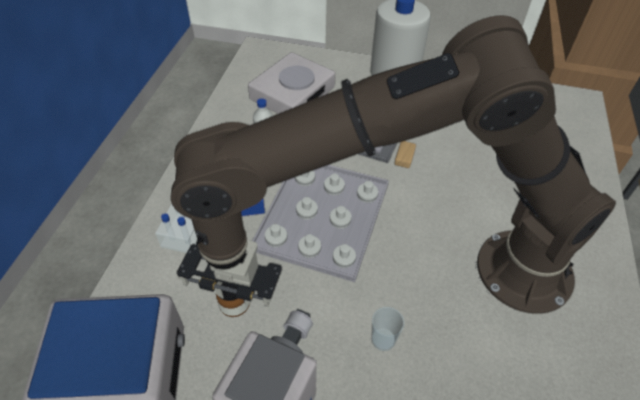

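View pics/top21.png

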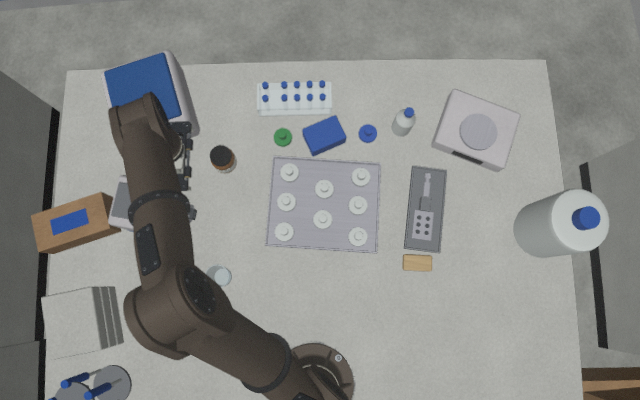

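All eight stoppers stand apart in the tray (top crop knobs at 137,85; 125,205; 117,322; 280,150; 272,272; 425,100; 413,216; 413,343). The paddle lies inside the rest, and the beaker, jar and block are where they were. I check the spacing in numbers.

Run:
```python
from tray import *
from scipy.spatial.distance import pdist
d=[(137,90),(125,208),(117,327),(277,156),(271,277),(424,107),(413,220),(412,347)]
P=np.array([onz("top",(255+(u+.5)/4-.5,150+(v+.5)/4-.5),.025) for u,v in d])
print(np.round([w2t(p)*1000 for p in P]).tolist()); print("min gap mm",pdist(P).min()*1000-60)
a,b=cv2.imread("pics/top0.png"),snapshot("top")
cv2.imwrite("pics/top22.png",b)
for n,(x0,y0,x1,y1) in dict(jar=(205,140,240,178),block=(398,250,436,275),blue=(355,120,380,145),green=(270,125,295,150)).items():
    A,B=[cv2.cvtColor(i[y0:y1,x0:x1],6).astype(np.float32) for i in(a,b)]
    print(n,cv2.phaseCorrelate(A,B))
print(sense()["clock"],sense()["contact_force"])
```

```text
[[96.0, 115.0], [-0.0, 117.0], [-94.0, 115.0], [50.0, -0.0], [-47.0, -2.0], [98.0, -115.0], [6.0, -110.0], [-94.0, -115.0]]
min gap mm 31.850936113438365
jar ((-0.00029057383077457644, 0.03160193542933598), 1.0075525775551797)
block ((-0.1096949611968796, 0.4397641673363406), 1.0397515048980712)
blue ((0.7192460479558456, 0.5637907692886959), 0.9321550952911377)
green ((0.41412931501396777, 0.5404711919231833), 0.8854821891784668)
47.8333 [-0.04734764 -0.2224623  -0.44534463]
```

```bash
python3 -c "from rig import job_done; print(job_done())"
```

```text
the job is handed in; nothing more can be done
None
```

I handed the job in at 47.8 s of the 210 s allowed. The paddle is in its rest and all eight stoppers are spread over the tray.

- **Paddle:** I pinched the collar and pulled it back about 11 mm. The paddle sprang out roughly 25 mm. I drew it straight out by the grip block and laid it lengthways in the grey rest.
- **Stoppers:** Six of the seven in the heap and the one from the bench went into a 3-2-3 layout in the tray. The seventh already stood in its place, so I left it where it was.

**Last checks:**
- **Spacing:** The final pictures show all eight upright in one layer, none on another or on the rim. The smallest measured gap between two stoppers is about 32 mm.
- **Paddle:** It lies wholly inside the rest.
- **Bystanders:** In the top view the jar, wooden block and blue and green look-alikes had shifted by less than one pixel (about 3 mm), which is within measuring noise. I checked the beaker only by eye.
- **Robot:** The gripper was clear of everything and read no contact force.

**Disagreement:** The side camera read up to about 4 mm off the top camera and the arm's own position. This did not affect any grasp. I saw no sign of a stopper being knocked or of the grip slackening.

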